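Unload the dry-block heater and cap the moisture cups

TASK

The moisture cups in the dry-block heater are dry (not every well holds one): raise each by pressing its well's ejector lever, stand it upright in the steel tray, and press a blue lid straight down onto it until it snaps on and sits level on the rim, so that it takes up no moisture. Lift the levers fully back up for the next load, and when every cup is in the tray and capped, switch the heater off at its red rocker. Leave the jar, the beaker and the forceps where they are; a lid that is not needed may stay where it is.

Things in the scene. Friction and masses are not known exactly. Their poses are not given: they have to be found in the camera images.
- heater: Dry-block heater, fixed, cream case 200 (x) x 280 (y) x 100 mm high, flat top. Origin on the bench below the middle of its row of wells; -x axis points out of the front, z up. The front face is at x = -45 mm, the back at +155 mm. Three wells, 51 mm wide, in the aluminium block in its top: well 1 at y = +80 mm, 2 at 0, 3 at -80 mm, all at x = 0.
- lever1 (a joint): Ejector lever of well 1, a red paddle in front of that well: 0 = up (cup down in the well), 0.52 rad = fully down (the lifter plate has raised the cup by 22 mm, so that its top 21 mm stand clear of the heater's top). It takes about 5 N at the paddle either way and stays where it is left.
- pad1 (a point): Centre of the upper face of the red paddle (30 mm long, 34 mm wide, 10 mm thick) of lever 1, 62 mm out from the lever's pivot, which is at the heater's front face, 72 mm above the bench. The paddle points 15 degrees up at rest (its face 94 mm above the bench) and 15 degrees down when pressed: it travels 32 mm down.
- lever2 (a joint): Ejector lever of well 2, a red paddle in front of that well: 0 = up (cup down in the well), 0.52 rad = fully down (the lifter plate has raised the cup by 22 mm, so that its top 21 mm stand clear of the heater's top). It takes about 5 N at the paddle either way and stays where it is left.
- pad2 (a point): Centre of the upper face of the red paddle (30 mm long, 34 mm wide, 10 mm thick) of lever 2, 62 mm out from the lever's pivot, which is at the heater's front face, 72 mm above the bench. The paddle points 15 degrees up at rest (its face 94 mm above the bench) and 15 degrees down when pressed: it travels 32 mm down.
- lever3 (a joint): Ejector lever of well 3, a red paddle in front of that well: 0 = up (cup down in the well), 0.52 rad = fully down (the lifter plate has raised the cup by 22 mm, so that its top 21 mm stand clear of the heater's top). It takes about 5 N at the paddle either way and stays where it is left.
- pad3 (a point): Centre of the upper face of the red paddle (30 mm long, 34 mm wide, 10 mm thick) of lever 3, 62 mm out from the lever's pivot, which is at the heater's front face, 72 mm above the bench. The paddle points 15 degrees up at rest (its face 94 mm above the bench) and 15 degrees down when pressed: it travels 32 mm down.
- cup1_mid (a point): Centre (half-way up, on the axis) of open aluminium moisture cup 1, 48 mm outside diameter, 34 mm high, straight-sided, about 60 g; z axis up to the mouth. It starts in well 1 with its rim 1 mm below the heater's top, too deep to grip. None if that well is empty.
- cup2_mid (a point): Centre (half-way up, on the axis) of open aluminium moisture cup 2, 48 mm outside diameter, 34 mm high, straight-sided, about 60 g; z axis up to the mouth. It starts in well 2 with its rim 1 mm below the heater's top, too deep to grip. None if that well is empty.
- cup3_mid (a point): Centre (half-way up, on the axis) of open aluminium moisture cup 3, 48 mm outside diameter, 34 mm high, straight-sided, about 60 g; z axis up to the mouth. It starts in well 3 with its rim 1 mm below the heater's top, too deep to grip. None if that well is empty.
- lid1_mid (a point): Centre (half-way up) of blue press-on lid 1, 60 mm diameter, 13 mm high, 32 g, skirt down, z up; any lid fits any cup. Three sprung tongues in the skirt (54 mm bore) catch the rim: laid on within 3 mm of central, its centre rides 20 mm above the cup's; pressed in the middle with 8 to 13 N it snaps on and sinks to 13.5 mm above, where its top rests on the rim.
- lid2_mid (a point): Centre (half-way up) of blue press-on lid 2, 60 mm diameter, 13 mm high, 32 g, skirt down, z up; any lid fits any cup. Three sprung tongues in the skirt (54 mm bore) catch the rim: laid on within 3 mm of central, its centre rides 20 mm above the cup's; pressed in the middle with 8 to 13 N it snaps on and sinks to 13.5 mm above, where its top rests on the rim.
- lid3_mid (a point): Centre (half-way up) of blue press-on lid 3, 60 mm diameter, 13 mm high, 32 g, skirt down, z up; any lid fits any cup. Three sprung tongues in the skirt (54 mm bore) catch the rim: laid on within 3 mm of central, its centre rides 20 mm above the cup's; pressed in the middle with 8 to 13 N it snaps on and sinks to 13.5 mm above, where its top rests on the rim.
- lid4_mid (a point): Centre (half-way up) of blue press-on lid 4, 60 mm diameter, 13 mm high, 32 g, skirt down, z up; any lid fits any cup. Three sprung tongues in the skirt (54 mm bore) catch the rim: laid on within 3 mm of central, its centre rides 20 mm above the cup's; pressed in the middle with 8 to 13 N it snaps on and sinks to 13.5 mm above, where its top rests on the rim.
- tray: Shallow stainless carrier tray, 130 (x) x 280 (y) mm outside, rim 15 mm high, walls and floor 3 mm; origin at the centre of its underside, on the bench, long side along its y axis. Does not move.
- switch (a joint): Red rocker power switch at the back right of the heater's top: 0 = on (front half standing up), 0.36 rad = off (front half pressed down). Takes about 3 N and stays where it is left.
- switch_pad (a point): Point to press on the raised front half of the red rocker (50 x 26 mm), 17 mm from its pivot, about 17 mm above the heater's top; going off it moves about 6 mm down.
- reagent: Bystander: glass jar with blue cap, 72 mm wide, 150 mm high, standing loose left of the heater; origin under its centre.
- beaker: Bystander: glass beaker, 66 mm wide, 85 mm high, standing loose right of the tray; origin under its centre.
- forceps: Bystander: steel forceps, 120 mm long (x axis), lying loose on the bench in front of the heater's levers; origin under the middle.
Not all that is in view belongs to the job. What is shaped like the part that bears lid4_mid but turquoise is not meant.

How it is judged:
By the outcome, as a careful person would: the job done as asked, in the order asked, and still so for the second after the job is handed in, with the robot touching nothing.
Of cup1, cup2, cup3 only 2 to 3 are there at a start; the rules pass over those that are not, and their reading is None.
At some moment in a run one of lid1, lid2, lid3, lid4 may be knocked a few centimetres aside while the robot is not near it.
It also fails if it takes over 210 s, if anything falls off the work surface, if the arm or the gripper's body presses on something with over 40 N, if the wrist force passes 120 N, or if a joint passes its speed limit or range.

ROBOT

A 6-joint arm with a two-finger parallel gripper is mounted at the origin on the work surface. World frame = base frame: x ahead of the robot, y to its left, z up, the work surface at z = 0. Lengths are in mm, angles in degrees, forces in N, time in s.
With the tool pointing down it reaches from about 300 to 850 mm from the base axis. Payload 4.2 kg.
Tool frame: the origin (TCP) lies at the very end of the fingers, on their centre line; the grasp point (between the pads) lies 19 mm behind it (hold_point_z is the z of the grasp point in the tool frame, in mm); z points along the fingers, y is the direction in which the jaws open and shut (so a half turn about z gives the same grasp; the last joint's range is limited). The gripper opens to 91 mm and grips with 3 to 60 N. Pads are 32 mm wide; open, the fingers measure 118 mm over their backs; the gripper's body (76 mm by 178 mm) begins 60 mm behind the grasp point.
Start: joints at [-66.52, 18.312, 89.639, -0, 72.044, -1.146], TCP at [239.601, -522.718, 213.976] pointing down, gripper open.
Joint ranges: [-177.97, 177.97], [-48.28, 115.42], [12.27, 149.76], [-77.06, 257.06], [2.81, 150.46], [-146.56, 146.56]. Speed limits (degrees/s): [147.25, 147.25, 180, 180, 180, 180].

INTERFACE

Orientations are given as [roll, pitch, yaw] about the fixed x, y, z axes, in that order (R = Rz(yaw) Ry(pitch) Rx(roll)).
In Python, from workcell import state, grab_frame, job_done, hold_point_z gives the robot as it stands. The module is installed in compiled form; this text tells all that it offers.
- The arm moves only by the shell command python3 -m creep 'ROWS' [FORCE]. ROWS is JSON, a list of rows, each a list of 7 numbers: the closure, from 0 (fully open) to 1 (shut), then the shift along the tool's x, y, z in mm, then the turn, a rotation vector about the tool's x, y, z in degrees. A call has 1 to 5 rows; each row shifts and turns the commanded pose from where the row before left it, along the tool's axes as they then stand; what a row does not reach is not made up. A row lasts 1/8 s, in which the tool goes at most 62.5 mm and 10.7 degrees, less where a joint would pass 70% of its speed; a pose out of reach is approached as far as the arm can. A call is refused whole if a number of a shift passes 62.5 or a number of a turn 10.7, either way. A call with a gripper value outside its range is refused whole. The fingers move at their own pace and stop on an object; FORCE is the grip in N (left out, the last holds). Time passes only in rows, so rows that do not move let the fingers close. It gives the time, the measured TCP pose, the force and the opening at its end, in the units of the state.
- state(): the state, without advancing time (a new reading comes with each control period).
- grab_frame(name): name is "scene" or "top" or "wrist"; returns a dict with "frame" (420x560x3 uint8, red, green, blue), "fx", "fy", "cx", "cy" (pixels), "k1" (the pictures are not rectified: a ray, as slopes to the right and down, at radius r is drawn at 1 + k1 r^2 times it, then the intrinsics apply), "view" (4x4, takes a point from world to camera coordinates). Camera axes: x right, y down, z forward; pixel columns grow to the right and rows downward; lengths in mm; the calibration is good to about 2 mm. A picture is of the moment at which its call begins. There is no depth.
- job_done(): hands the job in, once; it reports no verdict.
The state is a dict: "time_s": time; "qpos": joint angles; "qvel": joint speeds; "effort": joint torques, N m; "ee_pos": TCP position; "ee_rot": TCP orientation; "force": force on the tool from outside, world axes, zero at the start; "torque": the same for the moment, N m; "gripper_width": finger opening in mm.
Only numpy, scipy, OpenCV 4.12 (cv2) and the standard library are available. Lean on these libraries where they do the work, as an engineer would, in place of code of your own. Each camera call takes 0.05 s, during which the arm holds its last target.

## Working session

There is one attempt and no reset: what is moved stays moved. The work goes in short steps, Python scripts to look and compute and a shell command to move; the robot and the scene stay as the last step left them, time stands still between calls to the robot, and variables do not carry over. Pictures are saved under pics/ and viewed, and the job is handed in when it is done.

```bash
mkdir -p pics; cat > h.py <<'E'
import numpy as np, cv2, json
from workcell import state, grab_frame, job_done, hold_point_z
def save(name, fn):
    g=grab_frame(name); cv2.imwrite('pics/'+fn+'.png', g['frame'][:,:,::-1]); np.savez('pics/'+fn+'.npz', **{k:np.array(v) for k,v in g.items()}); return g
def load(fn): return dict(np.load('pics/'+fn+'.npz'))
def ray(g,u,v):
    x=(u-g['cx'])/g['fx']; y=(v-g['cy'])/g['fy']; k=float(g['k1'])
    rd=np.hypot(x,y); r=rd
    for _ in range(30): r=rd/(1+k*r*r)
    s=r/rd if rd>0 else 1
    d=np.array([x*s,y*s,1]); V=g['view']; R=V[:3,:3]; t=V[:3,3]
    return -R.T@t, R.T@d
def onz(g,u,v,z):
    o,d=ray(g,u,v); return o+d*(z-o[2])/d[2]
def proj(g,p):
    V=g['view']; c=V[:3,:3]@np.array(p,float)+V[:3,3]; a=c[0]/c[2]; b=c[1]/c[2]; s=1+float(g['k1'])*(a*a+b*b)
    return np.array([g['fx']*a*s+g['cx'], g['fy']*b*s+g['cy']])
def crop(fn,u0,v0,u1,v1,s,out):
    im=cv2.imread('pics/'+fn+'.png')[v0:v1,u0:u1]; cv2.imwrite('pics/'+out+'.png', cv2.resize(im,None,fx=s,fy=s,interpolation=cv2.INTER_CUBIC))
E
python3 - <<'E'
from h import *
for n in ['scene','top','wrist']: 
    g=save(n,n+'0'); print(n,g['fx'],g['cx'],g['cy'],g['k1'],np.round(g['view'],3).tolist())
print(state(),hold_point_z)
E
```

```text
scene 516.2162629819039 271.6559992089118 209.72600317993778 -0.016429938255123948 [[-0.687, 0.727, -0.017, 380.802], [0.566, 0.52, -0.64, -254.807], [-0.456, -0.449, -0.768, 1701.562], [0.0, 0.0, 0.0, 1.0]]
top 476.31988989066986 279.0848183965789 211.86983721869632 0.01437800613775281 [[0.007, -1.0, 0.003, 24.093], [-0.981, -0.007, -0.194, 566.063], [0.194, -0.001, -0.981, 1105.208], [0.0, 0.0, 0.0, 1.0]]
wrist 297.0524961811371 286.89862630567507 213.13823786961947 0.0030687033122866253 [[0.416, -0.909, -0.001, -574.64], [-0.881, -0.403, 0.248, -27.948], [-0.226, -0.103, -0.969, 389.545], [0.0, 0.0, 0.0, 1.0]]
{'time_s': 0.15, 'qpos': array([-6.65183086e+01,  1.83442731e+01,  8.96884449e+01,  1.56011070e-03,
        7.20430885e+01, -1.14815496e+00]), 'qvel': array([-0.0008516 , -0.00872773, -0.13903843, -0.04597896, -0.01270523,
        0.00044997]), 'effort': array([ 6.36198456e-04, -4.12773800e+01, -2.32154292e+01,  7.27580627e-02,
        4.33671847e-02, -9.02132615e-05]), 'ee_pos': array([ 239.4792616 , -522.3630085 ,  213.31583131]), 'ee_rot': array([-1.79924238e+02, -3.00217143e-03,  2.46293624e+01]), 'force': array([-0.49854359, -0.06013532, -0.19331216]), 'torque': array([ 0.02894453, -0.03086887, -0.01089382]), 'gripper_width': 91.32168132345745} -18.8
```

View pics/scene0.png

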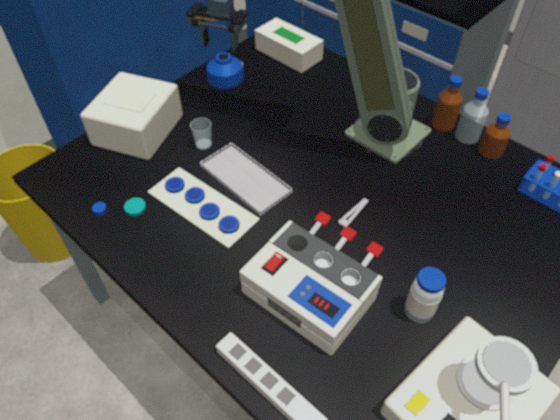

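View pics/top0.png

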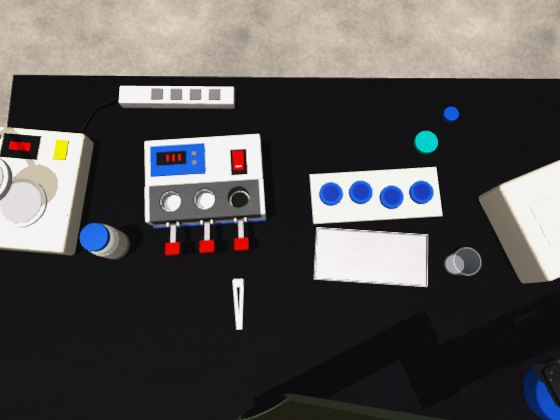

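View pics/wrist0.png

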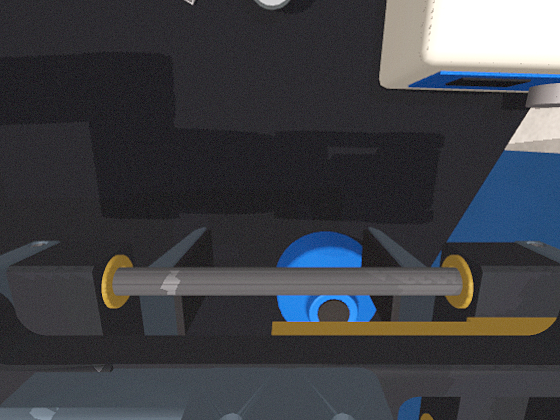

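The heater is at top(205,180). Wells 1 (171,202) and 2 (205,200) look bright, so they hold cups; well 3 (239,198) looks dark. Possible lids in the top picture:
- Four blue discs on the white board, at (331,193), (361,192), (391,197) and (421,192). These match the description.
- A turquoise disc at (426,141), the decoy.
- A small blue cap at (451,114).
- The jar's cap at (95,237).

I'll check these in close crops.

```bash
python3 - <<'E'
from h import *
crop('top0',135,125,275,260,5,'c1'); crop('top0',300,95,480,295,3.6,'c2')
E
```

```text
(no output)
```

View pics/c1.png

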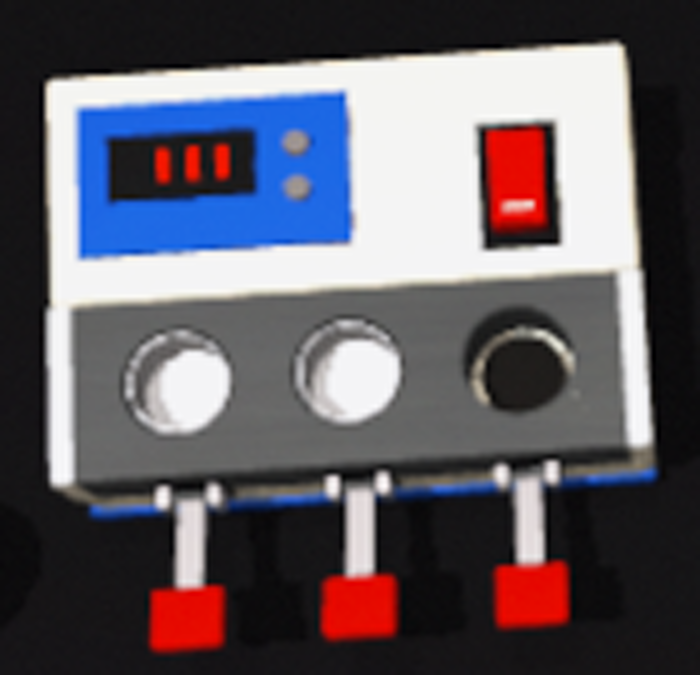

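View pics/c2.png

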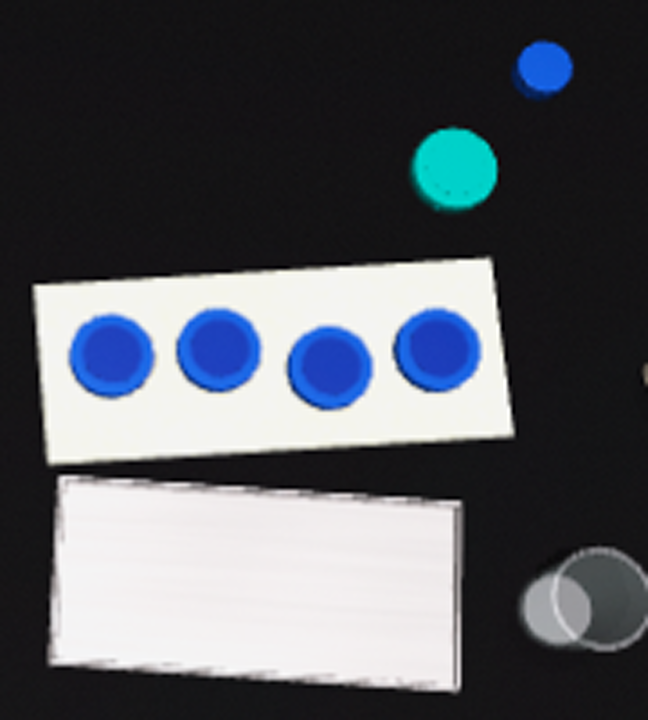

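```bash
python3 - <<'E'
from h import *
g=load('top0'); s=load('scene0')
def c1(u,v,z): return onz(g,135+u/5,125+v/5,z)
def c2(u,v,z): return onz(g,300+u/3.6,95+v/3.6,z)
W=[c1(180,383,99),c1(348,371,99),c1(519,360,100)]
for n,p in zip('w1 w2 w3'.split(),W): print(n,p.round(1),proj(s,p).round(1))
for n,q in dict(p1=(187,618),p2=(359,607),p3=(531,595)).items():
    p=c1(*q,93); print(n,p.round(1),proj(s,p).round(1))
for n,q in dict(bl=(48,82),br=(622,44),fl=(55,488),fr=(652,448)).items(): print(n,c1(*q,100).round(1))
print('sw',c1(517,160,112).round(1),c1(517,205,117).round(1),proj(s,c1(517,205,117)))
for n,q in dict(l1=(111,356),l2=(219,350),l3=(330,368),l4=(437,350)).items():
    p=c2(*q,15); print(n,p.round(1),proj(s,p).round(1))
for n,q in dict(a=(59,477),b=(461,501),c=(459,691),d=(49,664)).items(): 
    p=c2(*q,15);print(n,p.round(1),proj(s,p).round(1))
for n,q in dict(a=(34,285),b=(491,258),c=(514,436),d=(48,465)).items(): 
    p=c2(*q,5);print('board',n,p.round(1),proj(s,p).round(1))
print(onz(g,239,281,5),onz(g,239,328,5))
crop('scene0',140,140,420,350,2.8,'c3')
E
```

```text
w1 [580.  282.4  99. ] [349.4 275.2]
w2 [586.4 203.8  99. ] [322.3 258.4]
w3 [592.  123.3 100. ] [296.3 241.6]
p1 [469.8 274.9  93. ] [373.9 247.4]
p2 [475.5 195.4  93. ] [347.4 231.6]
p3 [481.7 115.7  93. ] [322.  216.6]
bl [727.5 353.1 100. ]
br [749.2  77.2 100. ]
fl [529.3 337.7 100. ]
fr [550.3  60.2 100. ]
sw [686.4 125.5 112. ] [662.8 124.5 117. ] [277.42735627 254.97842841]
l1 [ 621.5 -103.1   15. ] [228.6 221.6]
l2 [ 626.4 -179.5   15. ] [209.  208.5]
l3 [ 613.9 -257.4   15. ] [194.5 192.5]
l4 [ 627.5 -333.4   15. ] [174.5 182.2]
a [534.6 -65.7  15. ] [259.6 211.1]
b [ 519.9 -344.5   15. ] [198.8 161.7]
c [ 389.5 -336.    15. ] [231.  141.8]
d [405.5 -57.8  15. ] [291.9 187.8]
board a [675.8 -49.7   5. ] [227.9 245.7]
board b [ 698.3 -378.7    5. ] [147.1 189.8]
board c [ 568.  -387.4    5. ] [178.6 165.5]
board d [544.8 -58.8   5. ] [259.  216.5]
[400.91294305 125.98576853   5.        ] [288.08574864 123.30677646   5.        ]
```

View pics/c3.png

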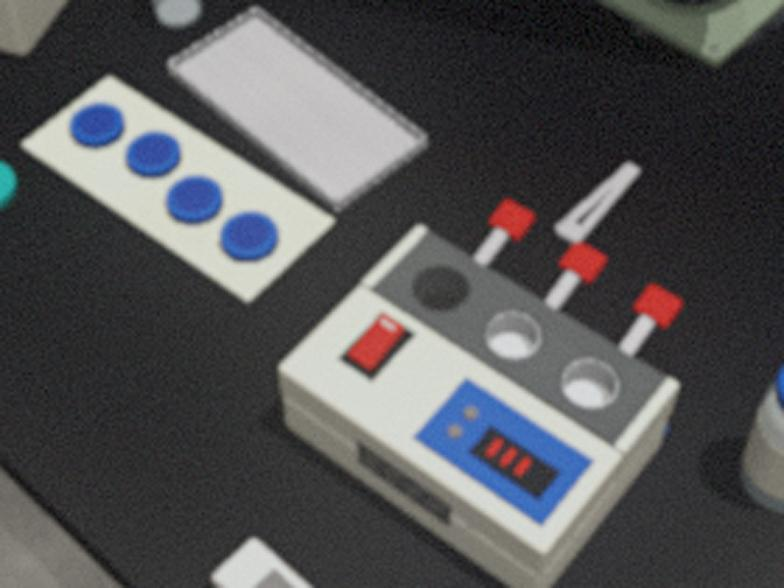

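Checking scene against top, the positions agree within about 2 mm. Wells 1 and 2 hold cups and well 3 is an empty dark hole. I choose the board's blue lids. First I'll square the tool to the heater (yaw 4.3) and travel.

```bash
cat >> h.py <<'E'
def to(x,y,z,yaw):
    s=state(); p=s['ee_pos']; r,pi,yw=s['ee_rot']
    from scipy.spatial.transform import Rotation as Ro
    R=Ro.from_euler('xyz',s['ee_rot'],degrees=True); T=Ro.from_euler('xyz',[180,0,yaw],degrees=True)
    rv=(R.inv()*T).as_rotvec(degrees=True)
    d=np.array([x,y,z])-p
    print('t',round(s['time_s'],2),'pos',p.round(1),'rot',s['ee_rot'].round(2),'F',s['force'].round(1),'w',round(s['gripper_width'],1))
    print('turn',rv.round(2),'shift now-axes',R.inv().apply(d).round(1),'shift target-axes',T.inv().apply(d).round(1))
E
python3 - <<'E'
from h import *
to(470,275,130,4.3)
g=load('top0')
print('jar',onz(g,95,237,150),onz(g,127,245,0)) 
y=np.radians(4.3);c,s=np.cos(y),np.sin(y)
for X,Y in [(-104,80),(-104,0),(0,80),(0,0),(65,-80)]: print(X,Y,586.2+c*X-s*Y,203.2+s*X+c*Y)
E
python3 -m creep '[[0,0,0,0,0,0,10],[0,0,0,0,0,0,10.2]]'
```

```text
t 0.15 pos [ 239.5 -522.4  213.3] rot [-179.92   -0.     24.63] F [-0.5 -0.1 -0.2] w 91.3
turn [-8.000e-02  1.000e-02  2.033e+01] shift now-axes [ 541.8 -628.6   84.2] shift target-axes [ 289.7 -777.8   83.3]
jar [487.67158674 433.65288117 150.        ] [489.07155847 409.9630509    0.        ]
-104 80 476.4944479672818 275.1770230920712
-104 0 482.492746113388 195.4022124100619
0 80 580.2017018538938 282.97481068200926
0 0 586.2 203.2
65 -80 657.0153318252387 128.298806561702
time_s: 0.4
ee_pos: [239.5, -522.5, 213.6]
ee_rot: [-180.0, 0.0, 4.1]
force: [0.2, -0.5, 0.9]
gripper_width: 91.1
```

```bash
python3 -m creep '[[1,22,-57,0,0,0,0],[1,22,-57,0,0,0,0],[1,22,-57,0,0,0,0],[1,22,-57,0,0,0,0],[1,22,-57,0,0,0,0]]' 20
python3 -m creep '[[1,22,-57,0,0,0,0],[1,22,-57,0,0,0,0],[1,22,-57,0,0,0,0],[1,22,-57,0,0,0,0],[1,22,-57,0,0,0,0]]'
python3 - <<'E'
from h import *
to(472,275,120,4.3)
E
```

```text
time_s: 1.02
ee_pos: [327.4, -228.2, 213.9]
ee_rot: [180.0, -0.0, 4.4]
force: [0.3, 0.2, 0.1]
gripper_width: 44.0
time_s: 1.65
ee_pos: [415.1, 64.6, 214.0]
ee_rot: [180.0, -0.0, 4.4]
force: [0.9, -1.0, 1.0]
gripper_width: 0.4
t 1.65 pos [415.1  64.6 214. ] rot [ 1.7998e+02 -4.0000e-02  4.4500e+00] F [ 0.9 -1.   1. ] w 0.4
turn [ 0.02 -0.04  0.15] shift now-axes [  72.9 -205.4   94. ] shift target-axes [  72.5 -205.6   94. ]
```

```bash

python3 -m creep '[[1,18,-50,0,0,0,0],[1,18,-50,0,0,0,0],[1,18,-50,10,0,0,0],[1,18,-55,30,0,0,0],[1,0,0,54,0,0,0]]'
python3 -m creep '[[1,0,0,0,0,0,0],[1,0,0,0,0,0,0]]'
python3 - <<'E'
from h import *
to(472,275,100,4.3); save('wrist','w1'); save('scene','s1')
E
```

```text
time_s: 2.28
ee_pos: [472.8, 274.6, 121.3]
ee_rot: [-179.8, -0.3, 4.6]
force: [-0.1, -0.5, -0.7]
gripper_width: 0.6
time_s: 2.52
ee_pos: [471.2, 270.2, 122.6]
ee_rot: [-180.0, -0.1, 4.4]
force: [0.2, -0.2, 0.6]
gripper_width: 0.1
t 2.52 pos [471.2 270.2 122.6] rot [-1.7996e+02 -1.1000e-01  4.3900e+00] F [ 0.2 -0.2  0.6] w 0.1
turn [-0.04 -0.11  0.09] shift now-axes [ 1.1 -4.7 22.6] shift target-axes [ 1.1 -4.7 22.6]
```

View pics/w1.png

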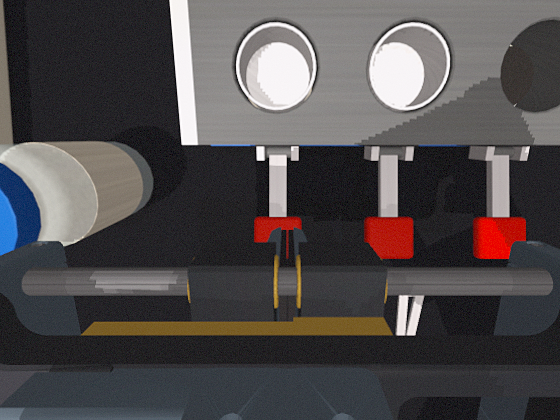

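View pics/s1.png

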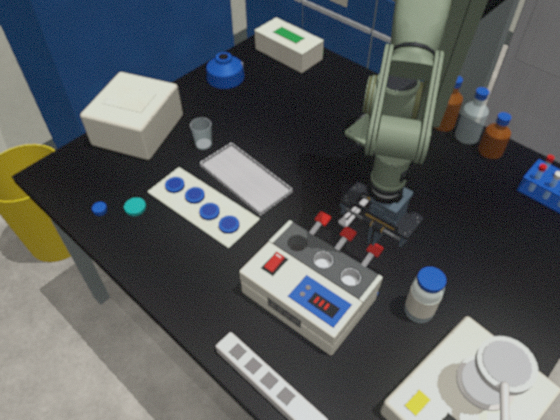

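The wrist view shows cups in wells 1 (276,66) and 2 (409,66); well 3 (540,66) is dark and empty. The fingertips at (287,240) are just right of paddle 1 (278,230). I'll shift about 4.5 mm and press.

```bash

python3 -m creep '[[1,1,-4.5,22,0,0,0],[1,0,0,5,0,0,0],[1,0,0,5,0,0,0],[1,0,0,5,0,0,0]]'
python3 -m creep '[[1,0,0,5,0,0,0],[1,0,0,5,0,0,0],[1,0,0,5,0,0,0]]'
python3 -m creep '[[1,0,0,4,0,0,0],[1,0,0,3,0,0,0],[1,0,0,0,0,0,0]]'
```

```text
time_s: 3.12
ee_pos: [470.2, 274.6, 85.8]
ee_rot: [-180.0, 0.1, 4.4]
force: [-4.1, 0.1, 5.2]
gripper_width: 0.5
time_s: 3.5
ee_pos: [470.2, 274.5, 71.1]
ee_rot: [-180.0, 0.1, 4.4]
force: [-3.4, -0.4, 7.0]
gripper_width: 0.4
time_s: 3.88
ee_pos: [470.7, 274.6, 65.2]
ee_rot: [-180.0, -0.0, 4.4]
force: [-5.9, -0.7, 12.7]
gripper_width: 0.6
```

```bash

python3 -m creep '[[1,0,0,3,0,0,0],[1,0,0,0,0,0,0]]'
python3 - <<'E'
from h import *
save('wrist','w2')
E
```

```text
time_s: 4.12
ee_pos: [470.8, 274.7, 64.6]
ee_rot: [-179.9, -0.1, 4.4]
force: [-10.9, -3.9, 28.1]
gripper_width: 0.8
```

View pics/w2.png

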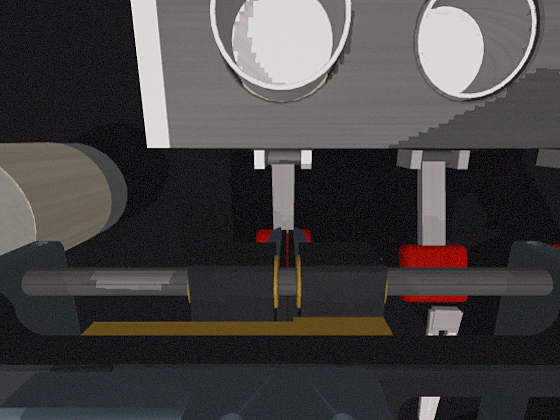

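The lever is at its stop (28 N), and cup 1 stands clearly raised at (280,40). I'll back off, go up, and move over the cup with the jaws open.

```bash

python3 -m creep '[[1,0,0,-50,0,0,0],[0,0,0,-50,0,0,0],[0,55,0,0,0,0,0],[0,0,0,0,0,0,0],[0,0,0,0,0,0,0]]'
python3 - <<'E'
from h import *
to(580.2,283,130,4.3); save('wrist','w3'); save('top','t3')
crop('t3',135,125,275,260,5,'c3')
E
```

```text
time_s: 4.8
ee_pos: [525.3, 278.4, 159.3]
ee_rot: [180.0, 0.1, 4.4]
force: [-0.5, 0.6, -0.7]
gripper_width: 37.3
t 4.8 pos [525.3 278.4 159.3] rot [1.7998e+02 5.0000e-02 4.3900e+00] F [-0.5  0.6 -0.7] w 37.3
turn [0.02 0.05 0.09] shift now-axes [55.1 -0.4 29.3] shift target-axes [55.  -0.5 29.3]
```

View pics/w3.png

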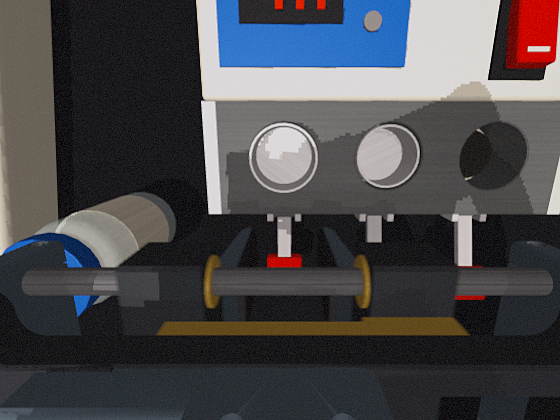

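```bash

python3 - <<'E'
from h import *
g=load('w3'); print(onz(g,283,157,121), onz(g,388,155.5,99))
E
python3 -m creep '[[0,0,0,0,0,0,0],[0,0,0,0,0,0,0],[0,0,0,0,0,0,0],[0,55,-0.5,0,0,0,0],[0,0,0,0,0,0,0]]'
python3 - <<'E'
from h import *
to(580.2,283,104,4.3);save('wrist','w4')
E
```

```text
[581.04127462 284.9973918  121.        ] [586.82333595 205.16895631  99.        ]
time_s: 5.52
ee_pos: [583.3, 283.9, 158.4]
ee_rot: [-180.0, -0.1, 4.4]
force: [-0.8, 0.1, -0.2]
gripper_width: 90.9
t 5.53 pos [583.3 283.9 158.4] rot [-1.80e+02 -9.00e-02  4.36e+00] F [-0.8  0.1 -0.2] w 90.9
turn [-0.   -0.09  0.06] shift now-axes [-3.3  0.6 54.4] shift target-axes [-3.2  0.6 54.4]
```

View pics/w4.png

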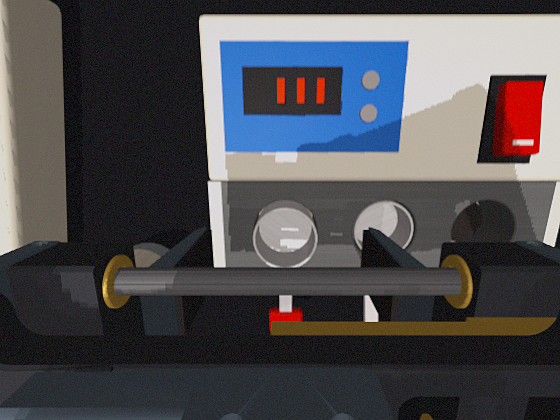

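```bash

python3 - <<'E'
from h import *
g=load('w4'); print(onz(g,285,235.5,121)); to(581,284,104,4.3)
E
python3 -m creep '[[0,-2,0,25,0,0,0],[0,0,0,20,0,0,0],[0,0,0,8,0,0,0],[0,0,0,0,0,0,0]]'
python3 - <<'E'
from h import *
to(581,284,104,4.3)
E
```

```text
[582.4307014  284.83389964 121.        ]
t 5.58 pos [581.4 283.6 158.4] rot [1.7998e+02 4.0000e-02 4.3800e+00] F [-0.2  0.8  0.1] w 91.0
turn [0.02 0.04 0.08] shift now-axes [-0.3 -0.4 54.4] shift target-axes [-0.4 -0.4 54.4]
time_s: 6.08
ee_pos: [578.0, 283.5, 106.1]
ee_rot: [180.0, 0.0, 4.4]
force: [-0.7, 0.2, 0.4]
gripper_width: 90.9
t 6.08 pos [578.  283.5 106.1] rot [1.7998e+02 5.0000e-02 4.4400e+00] F [-0.7  0.2  0.4] w 90.9
turn [0.02 0.05 0.14] shift now-axes [ 3.  -0.2  2.1] shift target-axes [ 3.  -0.2  2.1]
```

```bash

python3 -m creep '[[0,3.5,0,2,0,0,0],[0.4,0,0,0,0,0,0],[0.4,0,0,0,0,0,0],[0.6,0,0,0,0,0,0],[0.6,0,0,0,0,0,0]]' 20
python3 -m creep '[[0.6,0,0,0,0,0,0],[0.6,0,0,0,0,0,0]]'
python3 - <<'E'
from h import *
to(581,284,104,4.3);save('wrist','w5')
E
```

```text
time_s: 6.7
ee_pos: [582.1, 283.8, 104.2]
ee_rot: [180.0, -0.0, 4.4]
force: [0.3, -0.4, 0.2]
gripper_width: 54.0
time_s: 6.95
ee_pos: [582.2, 284.1, 104.2]
ee_rot: [-180.0, -0.0, 4.4]
force: [-0.6, 0.9, 0.4]
gripper_width: 47.4
t 6.95 pos [582.2 284.1 104.2] rot [-1.7998e+02 -1.0000e-02  4.4200e+00] F [-0.6  0.9  0.4] w 47.4
turn [-0.02 -0.01  0.12] shift now-axes [-1.2  0.   0.2] shift target-axes [-1.2  0.   0.2]
```

View pics/w5.png

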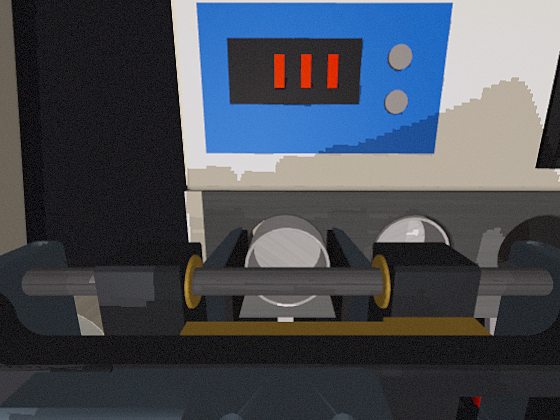

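Gripped (47.4 mm). Next I'll lift and carry it to the right part of the tray.

```bash

python3 -m creep '[[0.6,0,0,-25,0,0,0],[0.6,0,0,-45,0,0,0],[0.6,-18,45,0,0,0,0],[0.6,-18,58,0,0,0,0],[0.6,-18,58,0,0,0,0]]'
python3 -m creep '[[0.6,-18,58,0,0,0,0],[0.6,-18,58,0,0,0,0],[0.6,-18,58,0,0,0,0],[0.6,-18,58,0,0,0,0],[0.6,-18,58,0,0,0,0]]'
python3 -m creep '[[0.6,-18,58,0,0,0,0],[0.6,-10,50,0,0,0,0],[0.6,-5,20,0,0,0,0],[0.6,0,0,0,0,0,0]]'
python3 - <<'E'
from h import *
to(459,-258,60,4.3)
E
```

```text
time_s: 7.62
ee_pos: [540.0, 117.5, 174.1]
ee_rot: [180.0, -0.0, 4.5]
force: [1.1, -0.6, 0.1]
gripper_width: 48.1
time_s: 8.25
ee_pos: [472.5, -178.8, 174.3]
ee_rot: [180.0, -0.0, 4.4]
force: [1.5, -0.5, -0.1]
gripper_width: 47.7
time_s: 8.75
ee_pos: [450.0, -307.5, 173.9]
ee_rot: [-179.9, 0.0, 4.3]
force: [1.0, 0.6, 0.0]
gripper_width: 47.3
t 8.75 pos [ 450.  -307.5  173.9] rot [-1.7995e+02  3.0000e-02  4.3100e+00] F [1.  0.6 0. ] w 47.3
turn [-0.05  0.03  0.01] shift now-axes [ 12.8 -48.5 113.9] shift target-axes [ 12.7 -48.6 113.9]
```

```bash

python3 -m creep '[[0.6,12,-44,0,0,0,0],[0.6,0,0,50,0,0,0],[0.6,0,0,50,0,0,0],[0.6,0,0,30,0,0,0],[0.6,0,0,0,0,0,0]]'
python3 -m creep '[[0.6,0,0,0,0,0,0]]'
python3 - <<'E'
from h import *
to(459,-262,21,4.3);save('scene','s6');crop('s6',130,80,330,260,3.5,'c6')
E
```

```text
time_s: 9.38
ee_pos: [457.5, -259.4, 42.4]
ee_rot: [-179.8, 0.3, 4.5]
force: [0.5, -0.9, 0.0]
gripper_width: 47.3
time_s: 9.5
ee_pos: [460.0, -261.8, 45.5]
ee_rot: [179.9, -0.1, 4.5]
force: [0.4, 0.1, -0.6]
gripper_width: 47.8
t 9.5 pos [ 460.  -261.8   45.5] rot [ 1.7994e+02 -1.0000e-01  4.5000e+00] F [ 0.4  0.1 -0.6] w 47.8
turn [ 0.06 -0.1   0.2 ] shift now-axes [-1.1  0.1 24.5] shift target-axes [-1.1  0.1 24.5]
```

View pics/c6.png

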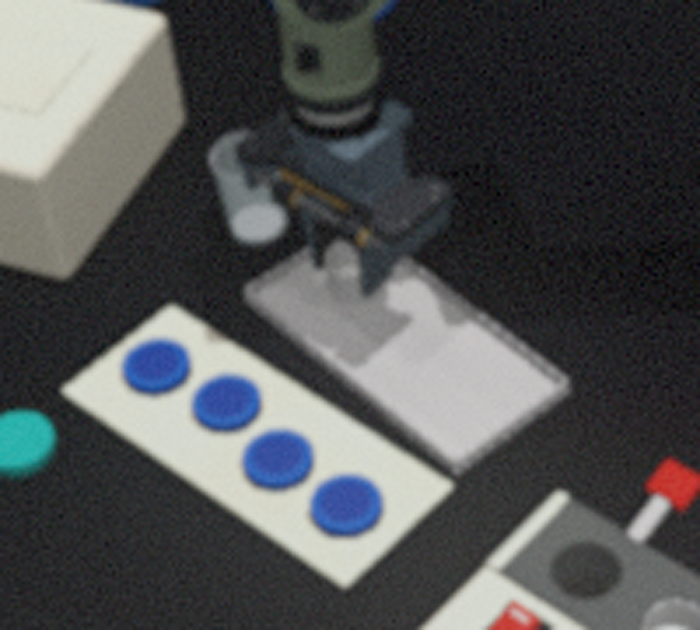

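```bash

python3 - <<'E'
from h import *
g=load('top0'); print(onz(g,455,264,0),onz(g,467,261,85))
E
python3 -m creep '[[0.6,0,0,12,0,0,0],[0.6,0,0,8,0,0,0],[0.6,0,0,2,0,0,0],[0.6,0,0,1,0,0,0],[0.6,0,0,0,0,0,0]]'

```

```text
[ 447.3586354  -412.31301272    0.        ] [ 446.9400739  -409.10839452   85.        ]
time_s: 10.18
ee_pos: [459.0, -262.4, 21.2]
ee_rot: [180.0, -0.0, 4.4]
force: [0.3, 0.0, -0.8]
gripper_width: 47.4
```

```bash

python3 -m creep '[[0.6,0,0,1,0,0,0],[0.6,0,0,0,0,0,0]]'
python3 -m creep '[[0.6,0,0,0.7,0,0,0],[0.6,0,0,0,0,0,0]]'

```

```text
time_s: 10.42
ee_pos: [458.9, -262.3, 20.2]
ee_rot: [180.0, -0.0, 4.4]
force: [1.1, -0.9, -1.6]
gripper_width: 47.3
time_s: 10.68
ee_pos: [459.0, -262.3, 20.2]
ee_rot: [180.0, -0.0, 4.4]
force: [-2.0, 1.1, 4.7]
gripper_width: 47.3
```

```bash

python3 -m creep '[[0.4,0,0,0,0,0,0],[0.3,0,0,0,0,0,0],[0.3,0,0,0,0,0,0],[0.3,0,0,-40,0,0,0],[0.3,0,0,-60,0,0,0]]'
python3 -m creep '[[0.3,0,0,-40,0,0,0],[0.3,-30,0,0,0,0,0],[0.3,-20,0,0,0,0,0],[0.3,0,0,0,0,0,0]]'
python3 - <<'E'
from h import *
g=save('wrist','w7'); to(459,-262,20,4.3)
E
```

```text
time_s: 11.3
ee_pos: [457.7, -261.6, 118.8]
ee_rot: [-179.8, 0.2, 4.4]
force: [0.8, 0.2, -0.5]
gripper_width: 63.6
time_s: 11.8
ee_pos: [407.7, -265.9, 159.0]
ee_rot: [-179.9, 0.1, 4.3]
force: [-0.3, 0.5, -0.7]
gripper_width: 63.7
t 11.85 pos [ 408.8 -266.1  159.1] rot [-179.97    0.      4.36] F [ 0.1  0.4 -0.3] w 63.7
turn [-0.03  0.    0.06] shift now-axes [ 50.4  -0.2 139.1] shift target-axes [ 50.4  -0.3 139.1]
```

View pics/w7.png

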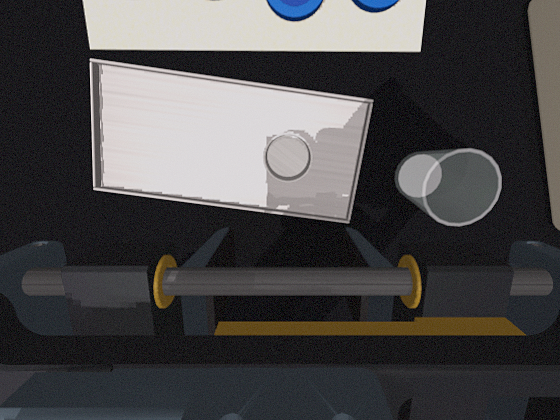

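Cup 1 stands in the tray, at (288,155). I'll compute its centre.

```bash

python3 - <<'E'
from h import *
g=load('w7'); crop('w7',255,125,325,190,10,'c7')
print(onz(g,288,154.5,37))
E
```

```text
[ 460.60559175 -263.25837886   37.        ]
```

View pics/c7.png

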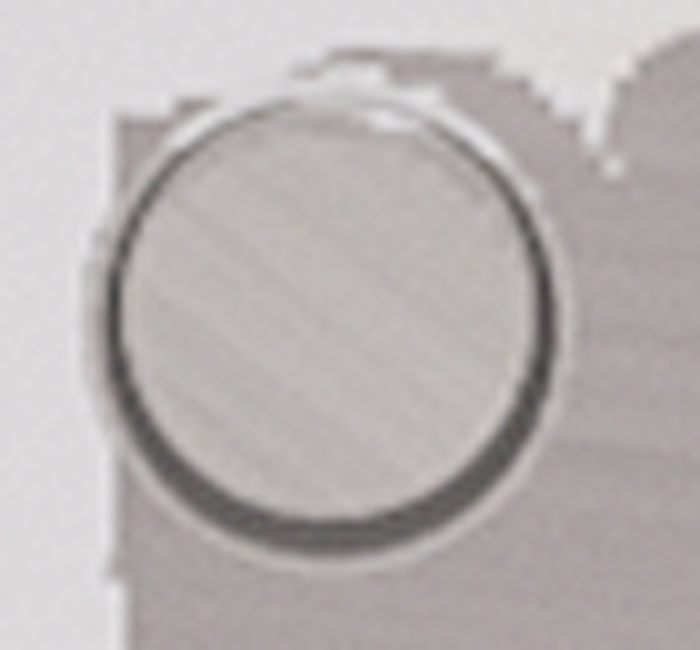

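```bash

python3 -m creep '[[0,60,0,0,0,0,-10],[0,50,0,0,0,0,-10],[0,20,0,0,0,0,-10],[0,0,0,0,0,0,-10],[0,0,0,0,0,0,-10]]'
python3 -m creep '[[0,0,0,0,0,0,-10],[0,0,0,0,0,0,-10],[0,0,0,0,0,0,-10],[0,0,0,0,0,0,-6],[0,0,0,0,0,0,0]]'
python3 - <<'E'
from h import *
to(614,-257,100,90); g=save('wrist','w8'); print(-g['view'][:3,:3].T@g['view'][:3,3])
E
```

```text
time_s: 12.48
ee_pos: [536.7, -240.3, 158.3]
ee_rot: [-179.9, -0.0, 54.8]
force: [0.2, -0.2, -1.0]
gripper_width: 91.5
time_s: 13.1
ee_pos: [536.2, -240.6, 158.7]
ee_rot: [-180.0, -0.0, 90.4]
force: [0.7, 0.5, -0.6]
gripper_width: 91.2
t 13.1 pos [ 536.2 -240.6  158.7] rot [-1.7998e+02 -3.0000e-02  9.0370e+01] F [ 0.7  0.5 -0.6] w 91.2
turn [-0.02 -0.03  0.37] shift now-axes [-16.9  77.7  58.7] shift target-axes [-16.4  77.8  58.7]
[ 535.45026589 -171.15829217  329.45585446]
```

View pics/w8.png

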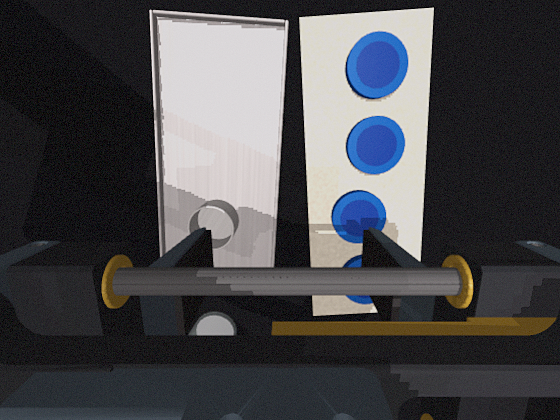

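```bash

python3 - <<'E'
from h import *
g=load('w8'); crop('w8',290,20,450,260,3.3,'c8'); print(onz(g,359,216,15),onz(g,376,145,15),onz(g,378,64.5,15),onz(g,214,223,37))
E
```

```text
[ 615.1099823  -254.68992231   15.        ] [ 627.59691504 -178.78607859   15.        ] [ 623.35652425 -102.89379897   15.        ] [ 461.4034301  -257.14882426   37.        ]
```

View pics/c8.png

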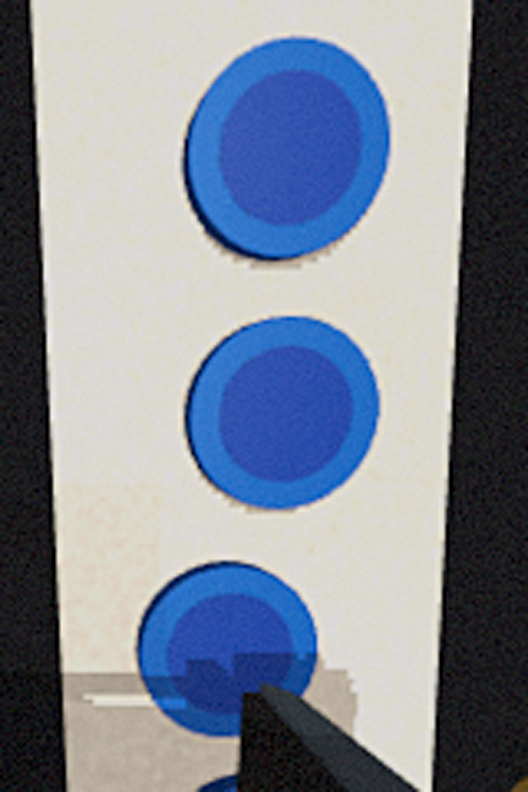

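```bash

python3 -m creep '[[0,-8,39,0,0,0,0],[0,-8,39,20,0,0,0],[0,0,0,50,0,0,0],[0,0,0,40,0,0,0],[0,0,0,0,0,0,0]]'
python3 -m creep '[[0,0,0,0,0,0,0]]'
python3 - <<'E'
from h import *
to(614.7,-256,5,90); g=save('wrist','w9')
E
```

```text
time_s: 13.78
ee_pos: [611.5, -255.0, 45.7]
ee_rot: [-179.6, -0.2, 90.4]
force: [-0.0, 0.0, 0.9]
gripper_width: 90.9
time_s: 13.9
ee_pos: [614.9, -256.6, 50.9]
ee_rot: [179.9, 0.1, 90.4]
force: [0.3, 0.1, 0.4]
gripper_width: 91.5
t 13.9 pos [ 614.9 -256.6   50.9] rot [1.7986e+02 6.0000e-02 9.0390e+01] F [0.3 0.1 0.4] w 91.5
turn [0.14 0.06 0.39] shift now-axes [ 0.7 -0.3 45.9] shift target-axes [ 0.6 -0.2 45.9]
```

View pics/w9.png

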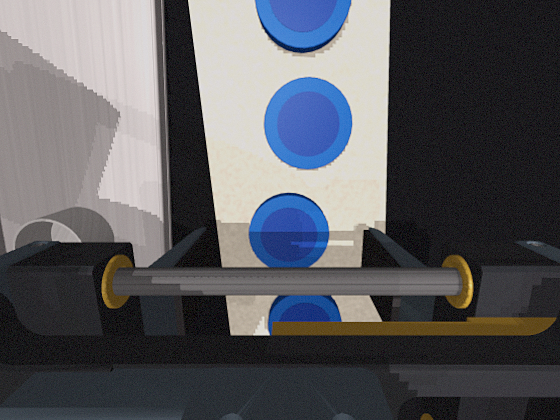

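```bash

python3 - <<'E'
from h import *
g=load('w9'); print(onz(g,289,233,15))
E
python3 -m creep '[[0,0.5,0,25,0,0,0],[0,0,0,14,0,0,0],[0,0,0,4,0,0,0],[0,0,0,2,0,0,0],[0.2,0,0,0,0,0,0]]'
python3 -m creep '[[0.45,0,0,0,0,0,0],[0.45,0,0,0,0,0,0],[0.45,0,0,0,0,0,0],[0.45,0,0,0,0,0,0]]' 12

```

```text
[ 616.27149147 -255.34920562   15.        ]
time_s: 14.58
ee_pos: [614.1, -255.9, 5.1]
ee_rot: [179.9, 0.0, 90.4]
force: [0.4, -0.0, 0.4]
gripper_width: 84.1
time_s: 15.08
ee_pos: [613.9, -255.8, 4.8]
ee_rot: [180.0, 0.0, 90.4]
force: [0.4, 0.5, 2.1]
gripper_width: 60.0
```

```bash

python3 -m creep '[[0.45,0,0,-20,0,0,0],[0.45,0,0,-50,0,0,0],[0.45,0,0,-30,0,0,0],[0.45,-3,-50,0,0,0,0],[0.45,-3,-50,0,0,0,0]]'
python3 -m creep '[[0.45,0,-40,0,0,0,0],[0.45,0,-15,0,0,0,0],[0.45,0,0,0,0,0,0],[0.45,0,0,0,0,0,0]]'
python3 - <<'E'
from h import *
to(458.7,-262.6,50,90.4); g=save('wrist','w10')
E
```

```text
time_s: 15.7
ee_pos: [512.7, -262.4, 104.6]
ee_rot: [180.0, 0.0, 90.5]
force: [0.5, -0.0, 0.5]
gripper_width: 59.7
time_s: 16.2
ee_pos: [460.3, -263.3, 104.7]
ee_rot: [179.9, 0.0, 90.4]
force: [0.4, 0.5, -0.1]
gripper_width: 59.9
t 16.2 pos [ 460.3 -263.3  104.7] rot [1.799e+02 5.000e-02 9.045e+01] F [ 0.4  0.5 -0.1] w 59.9
turn [0.1  0.05 0.05] shift now-axes [ 0.7 -1.7 54.7] shift target-axes [ 0.7 -1.6 54.7]
```

View pics/w10.png

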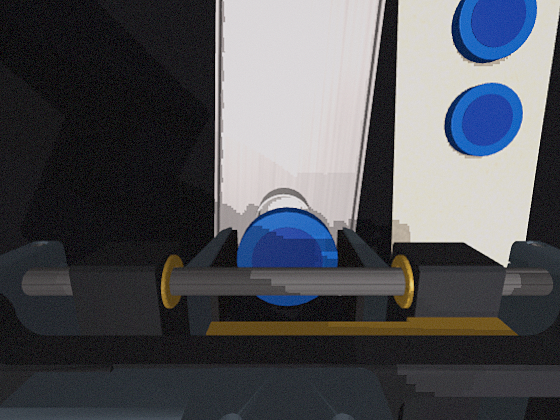

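```bash

python3 - <<'E'
from h import *
g=load('w10'); print(onz(g,288,256.5,115), onz(g,284,188,37), 'cam check', proj(g,[458.7,-262.6+24,37]))
E
python3 -m creep '[[0.45,0.7,-1.6,35,0,0,0],[0.45,0,0,15,0,0,0],[0.45,0,0,8,0,0,0],[0.45,0,0,4,0,0,0],[0.45,0,0,0,0,0,0]]'
python3 - <<'E'
from h import *
to(458.7,-262.6,36.3,90.4); g=save('scene','s10');crop('s10',160,90,300,230,5,'c10')
E
```

```text
[ 460.63737676 -260.92899729  115.        ] [ 457.65295155 -234.08916153   37.        ] cam check [285.25787861 193.48694543]
time_s: 16.88
ee_pos: [457.5, -262.4, 42.8]
ee_rot: [180.0, 0.0, 90.4]
force: [-0.1, -0.7, -0.1]
gripper_width: 59.9
t 16.88 pos [ 457.5 -262.4   42.8] rot [1.7996e+02 3.0000e-02 9.0430e+01] F [-0.1 -0.7 -0.1] w 59.9
turn [0.04 0.03 0.03] shift now-axes [-0.2  1.2  6.5] shift target-axes [-0.2  1.2  6.5]
```

View pics/c10.png

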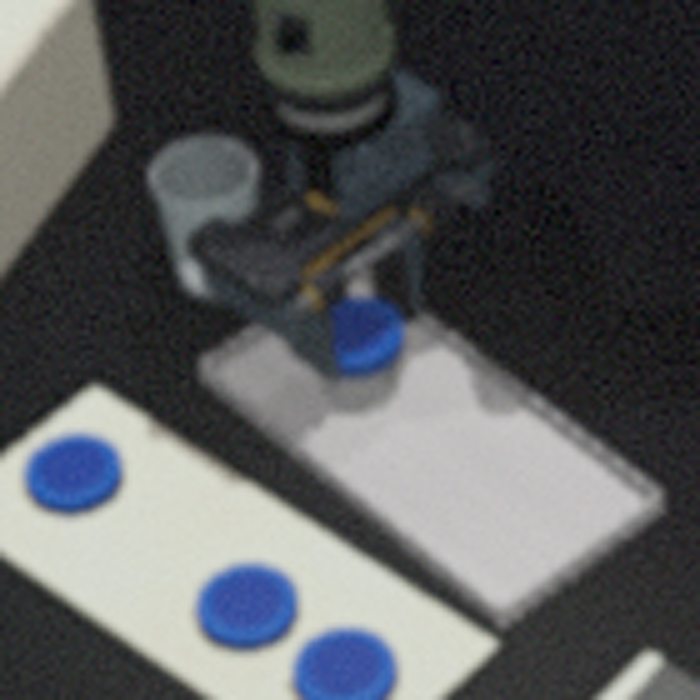

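```bash

python3 - <<'E'
from h import *
crop('w10',230,175,350,315,5,'c10b'); crop('w8',180,190,250,255,8,'c8b')
E
```

```text
(no output)
```

View pics/c10b.png

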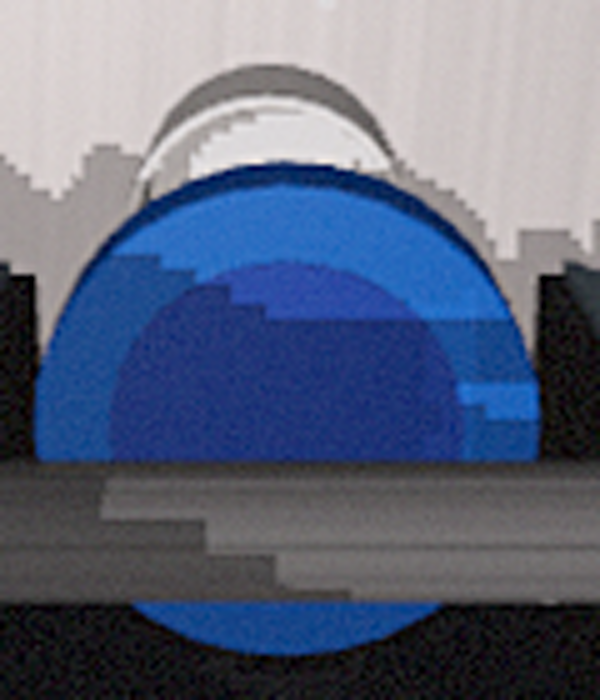

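View pics/c8b.png

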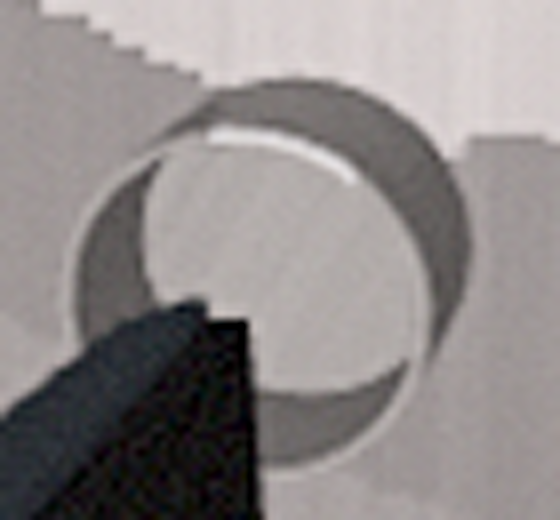

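The cup's rim arc is at row 193.8, against 193.5 predicted, so alignment is good. Lowering onto the cup.

```bash

python3 -m creep '[[0.45,-0.2,1.2,3,0,0,0],[0.45,0,0,1.5,0,0,0],[0.45,0,0,0,0,0,0]]'
python3 -m creep '[[0.45,0,0,1,0,0,0],[0.45,0,0,0,0,0,0]]'
python3 -m creep '[[0.45,0,0,1,0,0,0],[0.45,0,0,0,0,0,0]]'

```

```text
time_s: 17.3
ee_pos: [458.3, -262.4, 38.1]
ee_rot: [180.0, 0.0, 90.4]
force: [-0.6, 0.3, 1.0]
gripper_width: 60.0
time_s: 17.55
ee_pos: [458.3, -262.5, 37.3]
ee_rot: [180.0, 0.0, 90.4]
force: [-0.5, -0.4, 3.8]
gripper_width: 59.9
time_s: 17.8
ee_pos: [458.4, -262.3, 35.8]
ee_rot: [180.0, -0.0, 90.4]
force: [-0.1, -0.3, 0.8]
gripper_width: 59.8
```

```bash

python3 -m creep '[[0.45,0,0,0.8,0,0,0],[0.45,0,0,0,0,0,0]]'
python3 - <<'E'
from h import *
save('wrist','w11');save('scene','s11');crop('s11',190,110,270,190,8,'c11')
E
```

```text
time_s: 18.05
ee_pos: [458.4, -262.6, 35.2]
ee_rot: [180.0, 0.0, 90.4]
force: [-0.2, -0.8, 2.3]
gripper_width: 59.9
```

View pics/c11.png

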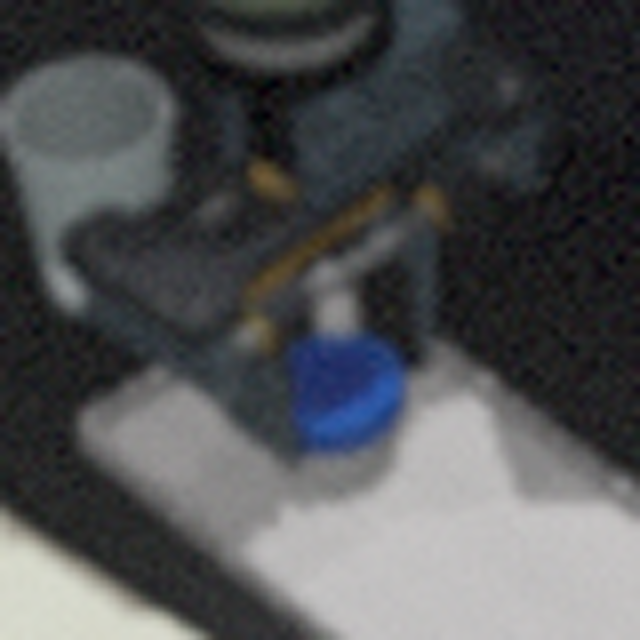

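```bash

python3 -m creep '[[0.3,0,0,0,0,0,0],[0.22,0,0,0,0,0,0],[0.22,0,0,0,0,0,0],[0.22,0,0,-30,0,0,0],[0.22,0,0,-40,0,0,0]]'
python3 -m creep '[[1,-20,0,0,0,0,0],[1,0,0,0,0,0,0],[1,0,0,0,0,0,0]]'
python3 - <<'E'
from h import *
to(458.5,-262.5,60,90.4);save('wrist','w12')
E
```

```text
time_s: 18.77
ee_pos: [457.5, -261.8, 105.0]
ee_rot: [-179.8, -0.1, 90.4]
force: [0.8, -1.0, -0.7]
gripper_width: 70.9
time_s: 19.15
ee_pos: [457.4, -281.8, 103.8]
ee_rot: [-179.9, -0.1, 90.4]
force: [-0.2, -0.6, 0.7]
gripper_width: 44.1
t 19.15 pos [ 457.4 -281.8  103.8] rot [-1.7985e+02 -1.1000e-01  9.0390e+01] F [-0.2 -0.6  0.7] w 44.1
turn [-0.15 -0.11 -0.01] shift now-axes [19.2  1.3 43.8] shift target-axes [19.3  1.2 43.8]
```

View pics/w12.png

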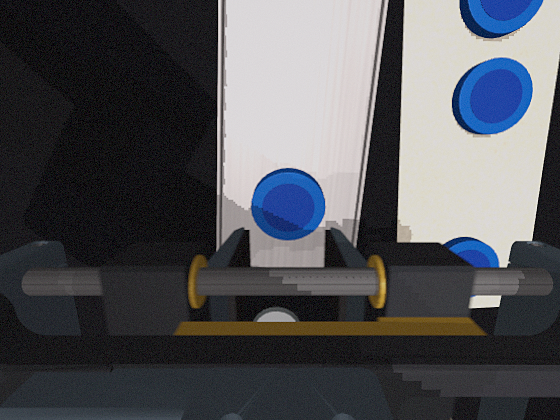

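The lid sits on the cup, level-looking at (288,204). Pressing with closed fingers at its centre.

```bash

python3 -m creep '[[1,19.3,1.2,0,0,0,0],[1,0,0,30,0,0,0],[1,0,0,20,0,0,0],[1,0,0,0,0,0,0],[1,0,0,3,0,0,0]]'
python3 -m creep '[[1,0,0,3,0,0,0],[1,0,0,0,0,0,0]]'

```

```text
time_s: 19.82
ee_pos: [460.1, -262.7, 52.8]
ee_rot: [179.9, 0.0, 90.5]
force: [-0.1, 0.5, -0.0]
gripper_width: 0.5
time_s: 20.08
ee_pos: [459.6, -263.1, 49.5]
ee_rot: [180.0, 0.0, 90.4]
force: [0.9, -0.0, -0.2]
gripper_width: 0.4
```

```bash

python3 -m creep '[[1,0,-1,3,0,0,0],[1,0,0,1,0,0,0],[1,0,0,0,0,0,0]]'
python3 -m creep '[[1,0,0,1.5,0,0,0],[1,0,0,0,0,0,0]]'

```

```text
time_s: 20.45
ee_pos: [458.7, -263.0, 45.4]
ee_rot: [180.0, 0.0, 90.4]
force: [1.4, 1.0, 1.5]
gripper_width: 0.5
time_s: 20.7
ee_pos: [458.3, -263.1, 43.6]
ee_rot: [-180.0, 0.0, 90.4]
force: [-0.3, -0.1, -0.2]
gripper_width: 0.5
```

```bash

python3 -m creep '[[1,0,0,1.5,0,0,0],[1,0,0,0,0,0,0]]'

```

```text
time_s: 20.95
ee_pos: [458.1, -263.0, 41.7]
ee_rot: [-179.9, -0.0, 90.4]
force: [-0.8, 0.6, -0.5]
gripper_width: 0.4
```

```bash

python3 -m creep '[[1,0,0,1.5,0,0,0],[1,0,0,0,0,0,0]]'

```

```text
time_s: 21.2
ee_pos: [458.4, -263.1, 40.5]
ee_rot: [-180.0, -0.0, 90.4]
force: [0.5, 0.7, 0.6]
gripper_width: 0.5
```

```bash

python3 -m creep '[[1,0,0,1.5,0,0,0],[1,0,0,0,0,0,0]]'

```

```text
time_s: 21.45
ee_pos: [458.5, -263.1, 40.2]
ee_rot: [180.0, 0.0, 90.4]
force: [-1.8, 1.5, 9.3]
gripper_width: 0.3
```

```bash

python3 - <<'E'
from h import *
save('wrist','w13');save('scene','s13');crop('s13',190,110,270,190,8,'c13')
E
```

```text
(no output)
```

View pics/c13.png

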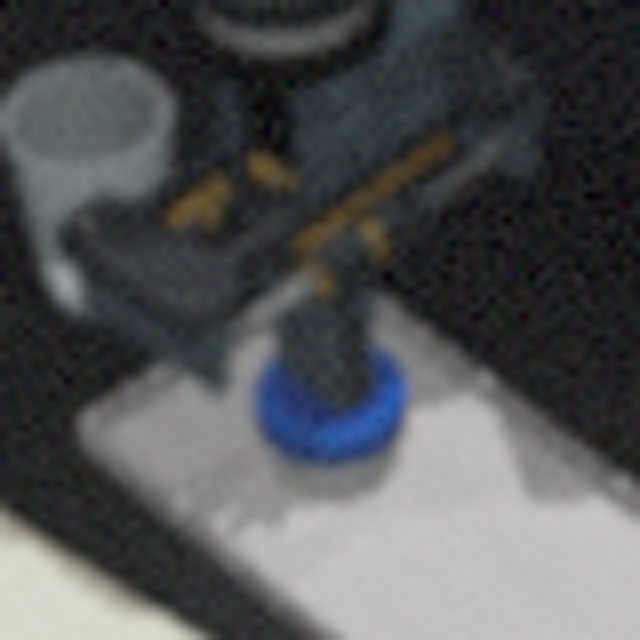

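View pics/w13.png

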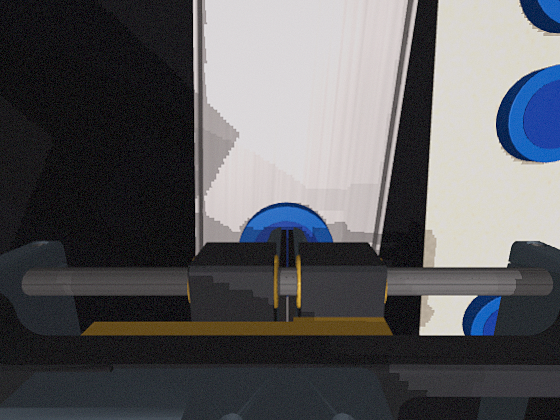

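```bash

python3 -m creep '[[1,0,0,1.2,0,0,0],[1,0,0,0,0,0,0]]'

```

```text
time_s: 21.8
ee_pos: [458.5, -263.1, 40.2]
ee_rot: [180.0, 0.0, 90.4]
force: [-4.6, 1.6, 16.2]
gripper_width: 0.8
```

Solid at z = 40.2 under 16 N, so the lid is fully snapped (40 expected). Now lever 2.

```bash

python3 -m creep '[[1,0,0,-40,0,0,0],[1,0,0,-60,0,0,0],[1,55,0,-10,0,0,0],[1,60,0,0,0,0,0],[1,60,0,0,0,0,0]]'
python3 -m creep '[[1,60,0,0,0,0,0],[1,60,0,0,0,0,10],[1,60,0,0,0,0,10],[1,40,20,0,0,0,10],[1,0,0,0,0,0,10]]'
python3 -m creep '[[1,0,0,0,0,0,10],[1,0,0,0,0,0,10],[1,0,0,0,0,0,10],[1,0,0,0,0,0,10],[1,0,0,0,0,0,6]]'
python3 - <<'E'
from h import *
to(476.5,194.8,105,4.4)
E
```

```text
time_s: 22.42
ee_pos: [457.1, -86.6, 148.4]
ee_rot: [179.9, 0.0, 90.4]
force: [0.6, 0.4, 0.5]
gripper_width: 0.8
time_s: 23.05
ee_pos: [498.3, 114.7, 148.0]
ee_rot: [179.9, -0.1, 52.1]
force: [-1.0, -0.5, -0.8]
gripper_width: 0.2
time_s: 23.68
ee_pos: [496.3, 112.2, 147.9]
ee_rot: [180.0, 0.0, 6.0]
force: [0.3, -0.8, 0.2]
gripper_width: 0.5
t 23.68 pos [496.3 112.2 147.9] rot [1.7999e+02 1.0000e-02 6.0500e+00] F [ 0.3 -0.8  0.2] w 0.5
turn [0.01 0.01 1.65] shift now-axes [-11.  -84.3  42.9] shift target-axes [-13.4 -83.9  42.9]
```

```bash

python3 -m creep '[[1,-6,-42,0,0,0,1],[1,-6,-42,0,0,0,0],[1,0,0,30,0,0,0],[1,0,0,10,0,0,0],[1,0,0,0,0,0,0]]'
python3 - <<'E'
from h import *
to(476.5,194.8,105,4.4);save('wrist','w14')
E
```

```text
time_s: 24.3
ee_pos: [475.7, 194.1, 107.5]
ee_rot: [180.0, 0.1, 5.2]
force: [-0.7, -0.8, -0.6]
gripper_width: 0.4
t 24.3 pos [475.7 194.1 107.5] rot [1.7997e+02 9.0000e-02 5.2400e+00] F [-0.7 -0.8 -0.6] w 0.4
turn [0.03 0.09 0.84] shift now-axes [ 0.9 -0.6  2.5] shift target-axes [ 0.8 -0.6  2.5]
```

View pics/w14.png

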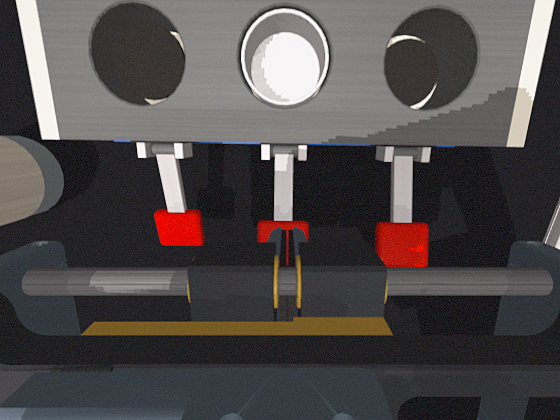

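Finger is centred on paddle 2; well 3 looks the same as the now-empty well 1. Pressing.

```bash

python3 -m creep '[[1,0,0,10,0,0,0],[1,0,0,6,0,0,0],[1,0,0,6,0,0,0],[1,0,0,6,0,0,0],[1,0,0,6,0,0,0]]'
python3 -m creep '[[1,0,0,5,0,0,0],[1,0,0,3,0,0,0],[1,0,0,3,0,0,0],[1,0,0,0,0,0,0]]'

```

```text
time_s: 24.98
ee_pos: [474.2, 194.1, 74.0]
ee_rot: [180.0, 0.2, 5.2]
force: [-6.3, -0.3, 7.3]
gripper_width: 0.7
time_s: 25.48
ee_pos: [474.8, 194.2, 64.9]
ee_rot: [180.0, 0.1, 5.2]
force: [-7.7, -1.7, 18.4]
gripper_width: 0.6
```

```bash

python3 -m creep '[[1,0,0,2,0,0,0],[1,0,0,0,0,0,0]]'
python3 -m creep '[[1,0,0,-50,0,0,0],[0,0,0,-48,0,0,0],[0,50,0,0,0,0,0],[0,0,0,0,0,0,0],[0,0,0,0,0,0,0]]'
python3 - <<'E'
from h import *
to(586.8,204.5,158,4.4);save('wrist','w15')
E
```

```text
time_s: 25.72
ee_pos: [474.9, 194.3, 64.6]
ee_rot: [-180.0, 0.1, 5.2]
force: [-10.6, -2.2, 30.6]
gripper_width: 0.3
time_s: 26.35
ee_pos: [524.9, 198.7, 158.0]
ee_rot: [180.0, 0.1, 5.2]
force: [0.5, 0.1, -0.8]
gripper_width: 37.5
t 26.35 pos [524.9 198.7 158. ] rot [1.7996e+02 1.4000e-01 5.2400e+00] F [ 0.5  0.1 -0.8] w 37.5
turn [0.04 0.14 0.84] shift now-axes [62.1 -0.2 -0.1] shift target-axes [62.1 -1.1  0. ]
```

View pics/w15.png

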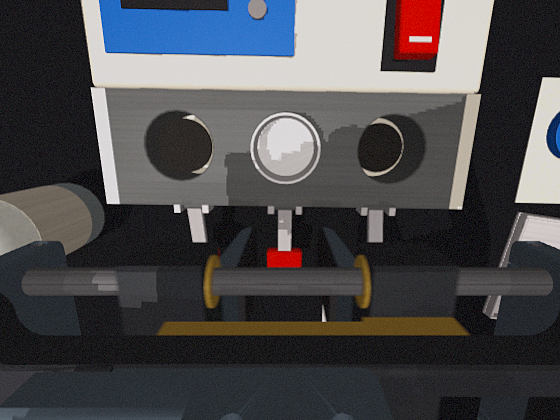

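```bash

python3 - <<'E'
from h import *
g=load('w15'); print(onz(g,285.5,148,121))
E
python3 -m creep '[[0,0,0,0,0,0,0],[0,0,0,0,0,0,0],[0,35,0,0,0,0,1],[0,27,-1,0,0,0,0],[0,0,0,0,0,0,0]]'
python3 -m creep '[[0,0,0,0,0,0,0],[0,0,0,0,0,0,0]]'
python3 - <<'E'
from h import *
to(586.8,204,104.2,4.4)
E
```

```text
[586.74168306 204.90710091 121.        ]
time_s: 27.02
ee_pos: [588.5, 205.4, 158.6]
ee_rot: [180.0, -0.0, 4.2]
force: [-1.0, -0.5, -0.1]
gripper_width: 89.9
time_s: 27.28
ee_pos: [586.5, 205.3, 159.1]
ee_rot: [180.0, 0.0, 4.3]
force: [-0.6, 0.0, -0.4]
gripper_width: 91.2
t 27.27 pos [586.5 205.3 159.1] rot [1.7999e+02 4.0000e-02 4.2800e+00] F [-0.6  0.  -0.4] w 91.2
turn [ 0.01  0.04 -0.12] shift now-axes [ 0.3  1.3 54.9] shift target-axes [ 0.2  1.3 54.9]
```

```bash

python3 -m creep '[[0,0,1,30,0,0,0],[0,0,0,18,0,0,0],[0,0,0,7,0,0,0],[0,0,0,0,0,0,0],[0.2,0,0,0,0,0,0]]'
python3 - <<'E'
from h import *
to(586.8,204.3,104.2,4.4)
E
```

```text
time_s: 27.9
ee_pos: [588.1, 204.6, 105.0]
ee_rot: [-180.0, -0.1, 4.3]
force: [0.5, 0.1, 0.1]
gripper_width: 83.9
t 27.9 pos [588.1 204.6 105. ] rot [-1.7998e+02 -1.1000e-01  4.2700e+00] F [0.5 0.1 0.1] w 83.9
turn [-0.02 -0.11 -0.13] shift now-axes [-1.4  0.2  0.8] shift target-axes [-1.3  0.2  0.8]
```

```bash

python3 -m creep '[[0.6,-1,0,0.8,0,0,0],[0.6,0,0,0,0,0,0],[0.6,0,0,0,0,0,0],[0.6,0,0,0,0,0,0],[0.6,0,0,0,0,0,0]]' 20
python3 - <<'E'
from h import *
to(465,-145,174,4.4)
E
```

```text
time_s: 28.52
ee_pos: [586.7, 204.4, 103.3]
ee_rot: [-180.0, -0.0, 4.3]
force: [-0.5, -0.2, 1.6]
gripper_width: 47.5
t 28.52 pos [586.7 204.4 103.3] rot [-1.80e+02 -1.00e-02  4.26e+00] F [-0.5 -0.2  1.6] w 47.5
turn [-0.   -0.01 -0.14] shift now-axes [-147.3  339.3  -70.8] shift target-axes [-148.2  339.   -70.7]
```

```bash

python3 -m creep '[[0.6,0,0,-25,0,0,0],[0.6,0,0,-45,0,0,0],[0.6,-20,45,0,0,0,0],[0.6,-25,57,0,0,0,0],[0.6,-25,57,0,0,0,0]]'
python3 -m creep '[[0.6,-25,57,0,0,0,0],[0.6,-25,57,0,0,0,0],[0.6,-25,57,0,0,0,0],[0.6,-3,9,0,0,0,0],[0.6,0,0,20,0,0,0]]'
python3 -m creep '[[0.6,0,0,50,0,0,0],[0.6,0,0,50,0,0,0],[0.6,0,0,20,0,0,0],[0.6,0,0,0,0,0,0]]'
python3 - <<'E'
from h import *
to(465,-145,20.2,4.4)
E
```

```text
time_s: 29.15
ee_pos: [527.8, 39.0, 173.1]
ee_rot: [180.0, -0.0, 4.3]
force: [-0.1, -1.4, -0.0]
gripper_width: 47.4
time_s: 29.78
ee_pos: [465.4, -145.8, 154.2]
ee_rot: [179.9, -0.2, 4.1]
force: [-0.2, 0.1, -1.0]
gripper_width: 47.2
time_s: 30.28
ee_pos: [463.4, -143.6, 31.7]
ee_rot: [-179.9, 0.2, 4.3]
force: [0.5, -0.5, 0.2]
gripper_width: 47.5
t 30.27 pos [ 463.4 -143.6   31.7] rot [-179.9     0.21    4.32] F [ 0.5 -0.5  0.2] w 47.5
turn [-0.1   0.2  -0.08] shift now-axes [ 1.5  1.5 11.5] shift target-axes [ 1.5  1.5 11.5]
```

```bash

python3 -m creep '[[0.6,0,0,8,0,0,0],[0.6,0,0,3,0,0,0],[0.6,0,0,0,0,0,0]]'
python3 -m creep '[[0.6,0,0,1,0,0,0],[0.6,0,0,0,0,0,0]]'

```

```text
time_s: 30.65
ee_pos: [464.5, -144.8, 22.6]
ee_rot: [180.0, -0.0, 4.3]
force: [0.6, -0.3, -0.6]
gripper_width: 47.0
time_s: 30.9
ee_pos: [464.3, -144.9, 21.4]
ee_rot: [180.0, -0.0, 4.3]
force: [-0.1, 0.2, -0.4]
gripper_width: 47.1
```

```bash

python3 -m creep '[[0.6,0,0,1.4,0,0,0],[0.6,0,0,0.5,0,0,0],[0.6,0,0,0,0,0,0]]'

```

```text
time_s: 31.28
ee_pos: [464.2, -144.8, 19.3]
ee_rot: [180.0, -0.0, 4.3]
force: [-0.6, 0.5, -1.2]
gripper_width: 47.8
```

```bash

python3 -m creep '[[0.6,0,0,0.5,0,0,0],[0.6,0,0,0,0,0,0]]'

```

```text
time_s: 31.52
ee_pos: [464.2, -144.8, 19.2]
ee_rot: [180.0, -0.0, 4.3]
force: [-1.8, 1.1, 5.7]
gripper_width: 47.4
```

Contact. Release, rise, back off a bit to look.

```bash

python3 -m creep '[[0.4,0,0,0,0,0,0],[0.3,0,0,0,0,0,0],[0.3,0,0,0,0,0,0],[0.3,0,0,-40,0,0,0],[0.3,0,0,-60,0,0,0]]'
python3 -m creep '[[0,0,0,-40,0,0,-10],[0,50,0,0,0,0,-10],[0,30,0,0,0,0,-10],[0,0,0,0,0,0,-10],[0,0,0,0,0,0,-10]]'
python3 -m creep '[[0,0,0,0,0,0,-10],[0,0,0,0,0,0,-10],[0,0,0,0,0,0,-10],[0,0,0,0,0,0,-6],[0,0,0,0,0,0,0]]'
python3 - <<'E'
from h import *
to(627,-240,159,90.4)
E
```

```text
time_s: 32.15
ee_pos: [462.9, -144.3, 118.3]
ee_rot: [-179.9, 0.3, 4.3]
force: [1.3, -0.0, 0.7]
gripper_width: 64.2
time_s: 32.78
ee_pos: [540.2, -119.8, 158.3]
ee_rot: [-180.0, 0.0, 54.6]
force: [-0.6, -0.3, 0.7]
gripper_width: 91.3
time_s: 33.4
ee_pos: [539.9, -120.1, 158.6]
ee_rot: [-180.0, 0.0, 90.2]
force: [-0.2, -0.3, 1.0]
gripper_width: 91.0
t 33.4 pos [ 539.9 -120.1  158.6] rot [-179.98    0.     90.19] F [-0.2 -0.3  1. ] w 91.0
turn [-0.02  0.   -0.21] shift now-axes [-120.2   86.7   -0.5] shift target-axes [-120.5   86.2   -0.4]
```

```bash

python3 -m creep '[[0,-50,0,0,0,0,0],[0,-45,0,0,0,0,0],[0,0,0,0,0,0,0],[0,0,0,0,0,0,0]]'
python3 - <<'E'
from h import *
to(627,-179.2,100,90.4); save('wrist','w16')
E
```

```text
time_s: 33.9
ee_pos: [540.2, -214.7, 158.5]
ee_rot: [-180.0, -0.0, 90.2]
force: [0.2, -0.2, 0.6]
gripper_width: 91.1
t 33.9 pos [ 540.2 -214.7  158.5] rot [-1.7996e+02 -4.0000e-02  9.0180e+01] F [ 0.2 -0.2  0.6] w 91.1
turn [-0.04 -0.04 -0.22] shift now-axes [35.2 86.9 58.5] shift target-axes [34.9 87.  58.5]
```

View pics/w16.png

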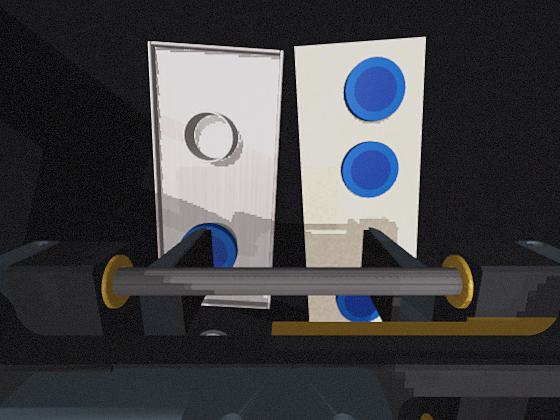

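```bash

python3 - <<'E'
from h import *
g=load('w16'); crop('w16',180,100,420,210,3.3,'c16'); print(onz(g,370,168.5,15),onz(g,211,136.5,37))
print(proj(g,[464.2,-144.8,37]),proj(g,[627,-179.2,15]))
E
```

```text
[ 627.27680549 -177.26462255   15.        ] [ 467.51308394 -145.15289439   37.        ]
[207.49502775 136.10579197] [369.603896   170.34825639]
```

View pics/c16.png

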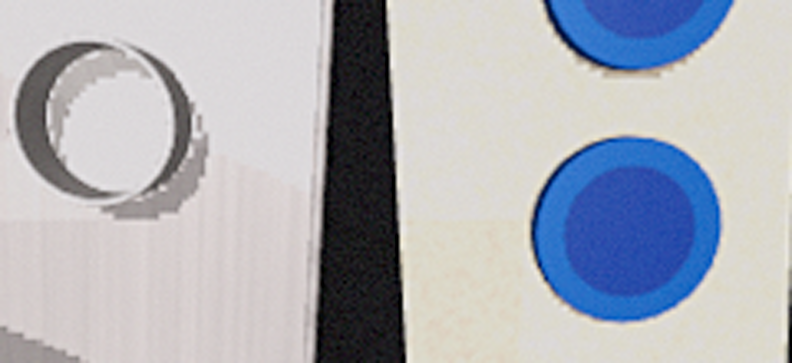

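```bash

python3 -m creep '[[0,18,43,0,0,0,0],[0,18,44,20,0,0,0],[0,0,0,50,0,0,0],[0,0,0,40,0,0,0],[0,0,0,0,0,0,0]]'
python3 -m creep '[[0,0,0,0,0,0,0]]'
python3 - <<'E'
from h import *
to(627.4,-178.6,5,90.2); g=save('wrist','w17')
E
```

```text
time_s: 34.58
ee_pos: [624.9, -176.5, 45.6]
ee_rot: [-179.6, -0.1, 90.3]
force: [-0.0, 0.2, 0.1]
gripper_width: 91.1
time_s: 34.7
ee_pos: [628.5, -178.4, 50.5]
ee_rot: [179.8, 0.0, 90.3]
force: [0.4, 0.0, 0.4]
gripper_width: 91.1
t 34.7 pos [ 628.5 -178.4   50.5] rot [1.7985e+02 4.0000e-02 9.0300e+01] F [0.4 0.  0.4] w 91.1
turn [0.15 0.04 0.1 ] shift now-axes [-0.2 -1.2 45.5] shift target-axes [-0.2 -1.1 45.5]
```

View pics/w17.png

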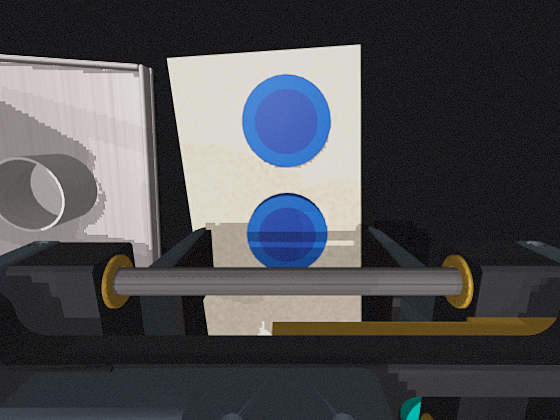

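Lid 2 (287,233) is centred between the fingers. Descend and grip.

```bash

python3 -m creep '[[0,0,-0.5,25,0,0,0],[0,0,0,14,0,0,0],[0,0,0,4,0,0,0],[0,0,0,2,0,0,0],[0.2,0,0,0,0,0,0]]'
python3 -m creep '[[0.45,0,0,0,0,0,0],[0.45,0,0,0,0,0,0],[0.45,0,0,0,0,0,0],[0.45,0,0,0,0,0,0]]' 12
python3 -m creep '[[0.45,0,0,-20,0,0,0],[0.45,0,0,-50,0,0,0],[0.45,0,0,-30,0,0,0],[0.45,0,0,0,0,0,0]]'
python3 - <<'E'
from h import *
to(464.5,-144.9,50,90.3)
E
```

```text
time_s: 35.38
ee_pos: [627.3, -178.9, 4.4]
ee_rot: [179.9, 0.0, 90.3]
force: [-0.2, -0.2, 0.2]
gripper_width: 83.6
time_s: 35.88
ee_pos: [627.1, -178.8, 4.1]
ee_rot: [180.0, 0.0, 90.3]
force: [-0.5, 0.3, 2.1]
gripper_width: 59.7
time_s: 36.38
ee_pos: [628.4, -179.2, 106.5]
ee_rot: [179.7, 0.1, 90.3]
force: [0.4, 0.9, -0.9]
gripper_width: 59.8
t 36.38 pos [ 628.4 -179.2  106.5] rot [1.7968e+02 1.0000e-01 9.0270e+01] F [ 0.4  0.9 -0.9] w 59.8
turn [ 0.32  0.1  -0.03] shift now-axes [  35.2 -164.1   55.5] shift target-axes [  35.2 -163.7   56.5]
```

```bash

python3 -m creep '[[0.45,11,-55,0,0,0,0],[0.45,12,-55,0,0,0,0],[0.45,10,-45,0,0,0,0],[0.45,0,-8,0,0,0,0],[0.45,0,0,0,0,0,0]]'
python3 -m creep '[[0.45,0,0,0,0,0,0]]'
python3 - <<'E'
from h import *
to(464.5,-144.9,50,90.3);save('wrist','w18');crop('w18',220,165,360,320,4.5,'c18')
E
```

```text
time_s: 37.0
ee_pos: [463.6, -146.5, 103.2]
ee_rot: [-180.0, -0.0, 90.2]
force: [0.2, 0.4, -0.2]
gripper_width: 59.8
time_s: 37.12
ee_pos: [465.0, -146.9, 103.5]
ee_rot: [180.0, 0.0, 90.3]
force: [-0.4, 0.0, -0.5]
gripper_width: 60.1
t 37.12 pos [ 465.  -146.9  103.5] rot [1.7995e+02 2.0000e-02 9.0270e+01] F [-0.4  0.  -0.5] w 60.1
turn [ 0.05  0.02 -0.03] shift now-axes [ 2.  -0.6 53.5] shift target-axes [ 2.  -0.5 53.5]
```

View pics/c18.png

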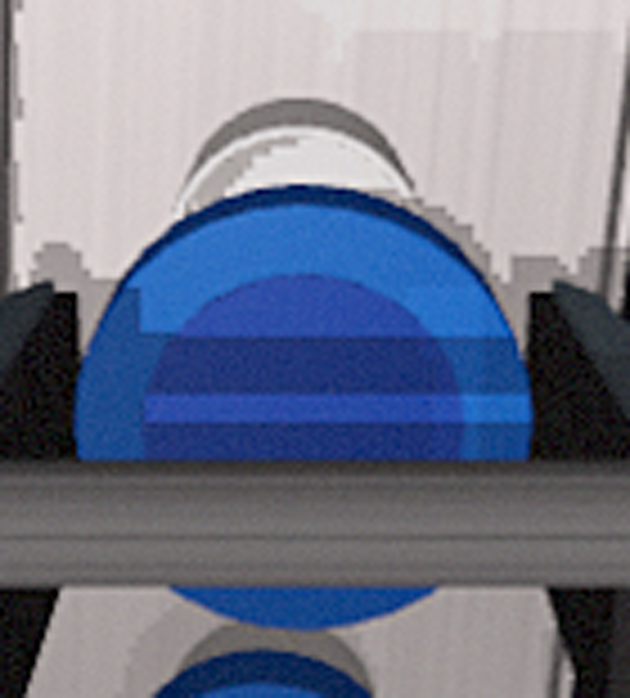

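```bash

python3 - <<'E'
from h import *
g=load('w18'); print(proj(g,[464.5,-144.9+24,37]), onz(g,287.5,257.8,114),onz(load('w10'),288,259,115))
E
python3 -m creep '[[0.45,2,-0.6,35,0,0,0],[0.45,0,0,15,0,0,0],[0.45,0,0,8,0,0,0],[0.45,0,0,4,0,0,0],[0.45,0,0,0,0,0,0]]'
python3 - <<'E'
from h import *
to(464.5,-144.9,36,90.3)
E
```

```text
[286.55525125 192.17326413] [ 465.09666011 -145.31704788  114.        ] [ 460.65029981 -262.48643353  115.        ]
time_s: 37.8
ee_pos: [463.5, -144.6, 41.9]
ee_rot: [180.0, 0.0, 90.3]
force: [-0.4, 0.2, 0.0]
gripper_width: 60.1
t 37.8 pos [ 463.5 -144.6   41.9] rot [1.7997e+02 1.0000e-02 9.0270e+01] F [-0.4  0.2  0. ] w 60.1
turn [ 0.03  0.01 -0.03] shift now-axes [-0.3  1.   5.9] shift target-axes [-0.3  1.   5.9]
```

```bash

python3 -m creep '[[0.45,-1,1,3,0,0,0],[0.45,0,0,1.5,0,0,0],[0.45,0,0,0,0,0,0]]'
python3 -m creep '[[0.45,0,0,1,0,0,0],[0.45,0,0,0,0,0,0]]'

```

```text
time_s: 38.17
ee_pos: [464.1, -145.5, 37.4]
ee_rot: [180.0, 0.0, 90.3]
force: [-0.4, 0.5, -0.8]
gripper_width: 59.6
time_s: 38.42
ee_pos: [464.3, -145.6, 36.5]
ee_rot: [180.0, 0.0, 90.3]
force: [-0.2, 0.2, 1.9]
gripper_width: 59.6
```

```bash

python3 -m creep '[[0.45,0,0,1,0,0,0],[0.45,0,0,0,0,0,0]]'

```

```text
time_s: 38.67
ee_pos: [464.3, -145.6, 35.4]
ee_rot: [180.0, 0.0, 90.3]
force: [0.0, -0.3, 1.3]
gripper_width: 59.6
```

```bash

python3 -m creep '[[0.45,0,0,0.8,0,0,0],[0.45,0,0,0,0,0,0]]'

```

```text
time_s: 38.92
ee_pos: [464.2, -145.4, 34.4]
ee_rot: [180.0, -0.0, 90.3]
force: [0.5, -0.3, 1.5]
gripper_width: 60.0
```

```bash

python3 -m creep '[[0.3,0,0,0,0,0,0],[0.22,0,0,0,0,0,0],[0.22,0,0,0,0,0,0],[0.22,0,0,-30,0,0,0],[0.22,0,0,-40,0,0,0]]'
python3 -m creep '[[1,-20,0,0,0,0,0],[1,0,0,0,0,0,0],[1,0,0,0,0,0,0]]'
python3 - <<'E'
from h import *
to(464.5,-145,52,90.3);save('wrist','w19');save('scene','s19');crop('s19',180,100,320,220,5.5,'c19')
E
```

```text
time_s: 39.55
ee_pos: [463.1, -145.2, 104.4]
ee_rot: [-179.8, -0.1, 90.3]
force: [0.9, -0.7, 0.3]
gripper_width: 71.4
time_s: 39.92
ee_pos: [463.5, -164.9, 103.9]
ee_rot: [-179.9, -0.1, 90.2]
force: [0.8, 0.1, -0.4]
gripper_width: 44.1
t 39.92 pos [ 463.5 -164.9  103.9] rot [-1.7991e+02 -5.0000e-02  9.0250e+01] F [ 0.8  0.1 -0.4] w 44.1
turn [-0.09 -0.05 -0.05] shift now-axes [19.9  1.2 51.9] shift target-axes [19.9  1.1 51.9]
```

View pics/w19.png

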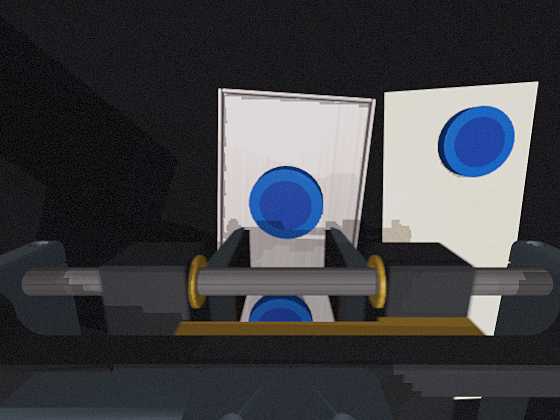

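View pics/c19.png

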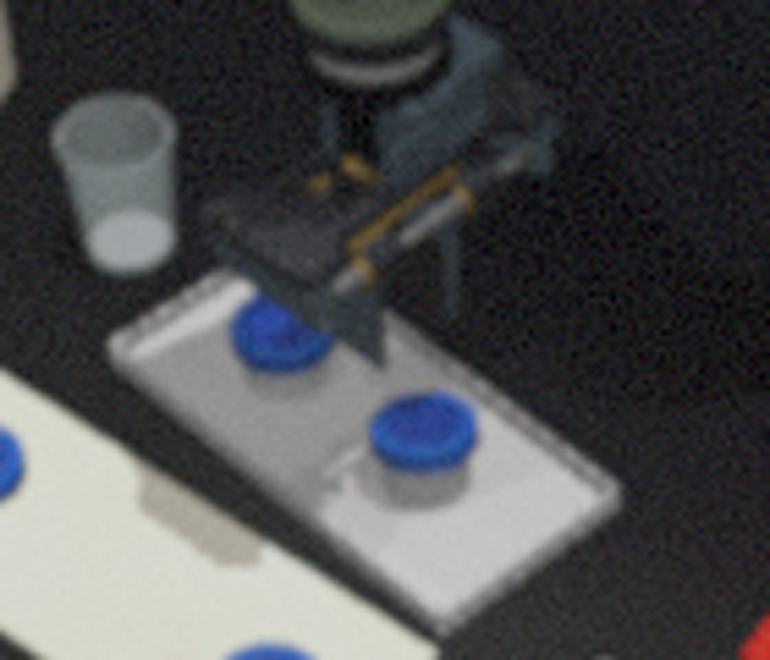

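The lid rides on the cup at w19 (286,202), level in the scene crop. Pressing in small steps.

```bash

python3 -m creep '[[1,19.9,0.5,0,0,0,0],[1,0,0,30,0,0,0],[1,0,0,20,0,0,0],[1,0,0,0,0,0,0],[1,0,0,4,0,0,0]]'
python3 -m creep '[[1,0,0,1.5,0,0,0],[1,0,0,0,0,0,0]]'

```

```text
time_s: 40.65
ee_pos: [465.3, -145.6, 51.0]
ee_rot: [179.9, 0.0, 90.3]
force: [-0.1, 0.2, -1.3]
gripper_width: 0.4
time_s: 40.9
ee_pos: [464.8, -145.7, 49.4]
ee_rot: [180.0, 0.0, 90.3]
force: [-0.4, 0.2, 0.1]
gripper_width: 0.3
```

```bash

python3 -m creep '[[1,0,0,1.5,0,0,0],[1,0,0,0,0,0,0]]'

```

```text
time_s: 41.15
ee_pos: [464.6, -145.6, 47.6]
ee_rot: [180.0, 0.0, 90.3]
force: [0.3, 1.1, 0.1]
gripper_width: 0.8
```

```bash

python3 -m creep '[[1,0,0,1.5,0,0,0],[1,0,0,0,0,0,0]]'

```

```text
time_s: 41.4
ee_pos: [464.9, -145.6, 46.2]
ee_rot: [180.0, 0.0, 90.3]
force: [0.6, 0.8, 1.9]
gripper_width: 0.6
```

```bash

python3 -m creep '[[1,0,0,1,0,0,0],[1,0,0,0,0,0,0]]'

```

```text
time_s: 41.65
ee_pos: [465.1, -145.5, 45.4]
ee_rot: [179.9, 0.0, 90.2]
force: [1.0, 1.1, 4.8]
gripper_width: 0.5
```

```bash

python3 -m creep '[[1,0,0,1.5,0,0,0],[1,0,0,0,0,0,0]]'

```

```text
time_s: 41.9
ee_pos: [465.6, -145.5, 44.3]
ee_rot: [179.9, 0.0, 90.2]
force: [0.7, 2.2, 6.5]
gripper_width: 0.7
```

```bash

python3 -m creep '[[1,0,0,1.5,0,0,0],[1,0,0,0,0,0,0]]'

```

```text
time_s: 42.15
ee_pos: [464.1, -145.6, 41.7]
ee_rot: [-179.9, 0.0, 90.3]
force: [-0.4, 0.4, -0.9]
gripper_width: 0.6
```

```bash

python3 -m creep '[[1,0,0,1.5,0,0,0],[1,0,0,0,0,0,0]]'

```

```text
time_s: 42.4
ee_pos: [464.4, -145.6, 40.3]
ee_rot: [-180.0, 0.0, 90.3]
force: [0.1, 0.1, 0.8]
gripper_width: 0.5
```

The force built up to 6.5 N and then dropped, which is the snap. One firm confirming press.

```bash

python3 -m creep '[[1,0,0,1.5,0,0,0],[1,0,0,1,0,0,0],[1,0,0,0,0,0,0]]'

```

```text
time_s: 42.78
ee_pos: [464.4, -145.7, 40.2]
ee_rot: [180.0, 0.0, 90.3]
force: [-6.3, 0.9, 21.0]
gripper_width: 0.8
```

Both lids are snapped (stiff at 40.2). Now the levers: I'll grip paddle 2 by its sides and raise it.

```bash

python3 -m creep '[[0.35,0,0,-40,0,0,0],[0.35,0,0,-60,0,0,0],[0.35,55,0,0,0,0,0],[0.35,60,0,0,0,0,0],[0.35,60,0,0,0,0,10]]'
python3 -m creep '[[0.35,60,0,0,0,0,10],[0.35,50,0,0,0,0,10],[0.35,0,0,0,0,0,10],[0.35,0,0,0,0,0,10],[0.35,0,0,0,0,0,10]]'
python3 -m creep '[[0.35,0,0,0,0,0,10],[0.35,0,0,0,0,0,10],[0.35,0,0,0,0,0,6],[0.35,0,0,0,0,0,0]]'
python3 - <<'E'
from h import *
to(481,195,90,4.4)
E
```

```text
time_s: 43.4
ee_pos: [463.8, 25.3, 138.0]
ee_rot: [180.0, -0.0, 80.9]
force: [0.1, 1.0, 0.1]
gripper_width: 47.4
time_s: 44.02
ee_pos: [488.0, 126.1, 137.5]
ee_rot: [-180.0, 0.1, 31.7]
force: [0.7, 0.3, -0.1]
gripper_width: 59.4
time_s: 44.52
ee_pos: [488.1, 125.8, 137.6]
ee_rot: [180.0, 0.0, 6.1]
force: [-0.1, 0.6, 0.1]
gripper_width: 59.3
t 44.52 pos [488.1 125.8 137.6] rot [1.7999e+02 4.0000e-02 6.0600e+00] F [-0.1  0.6  0.1] w 59.3
turn [0.01 0.04 1.66] shift now-axes [  0.3 -69.6  47.6] shift target-axes [ -1.8 -69.5  47.6]
```

```bash

python3 -m creep '[[0.35,0,-35,0,0,0,1.7],[0.35,-2,-35,0,0,0,0],[0.35,0,0,25,0,0,0],[0.35,0,0,15,0,0,0],[0.35,0,0,0,0,0,0]]'
python3 - <<'E'
from h import *
to(481,195,46,4.4);save('wrist','w20')
E
```

```text
time_s: 45.15
ee_pos: [479.1, 194.8, 96.7]
ee_rot: [179.9, 0.2, 4.3]
force: [-0.4, -0.4, -0.6]
gripper_width: 59.3
t 45.15 pos [479.1 194.8  96.7] rot [1.7994e+02 1.7000e-01 4.3000e+00] F [-0.4 -0.4 -0.6] w 59.3
turn [ 0.06  0.17 -0.1 ] shift now-axes [ 2.  -0.1 50.7] shift target-axes [ 1.9 -0.1 50.7]
```

View pics/w20.png

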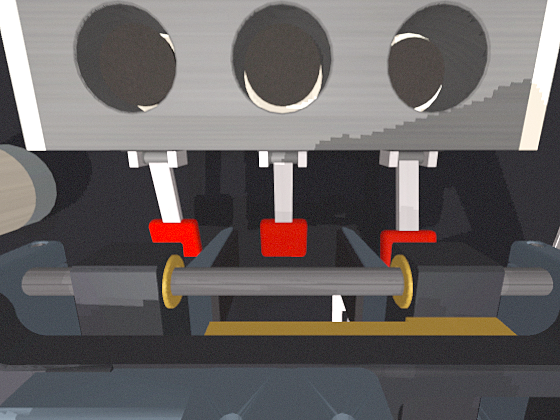

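```bash

python3 -m creep '[[0.35,2,-0.5,20,0,0,0],[0.35,0,0,20,0,0,0],[0.35,0,0,10,0,0,0],[0.35,0,0,0,0,0,0],[0.7,0,0,0,0,0,0]]'
python3 -m creep '[[0.7,0,0,0,0,0,0],[0.7,0,0,0,0,0,0],[0.7,0,0,0,0,0,0],[0.7,0,0,0,0,0,0]]' 25

```

```text
time_s: 45.82
ee_pos: [482.7, 196.3, 48.8]
ee_rot: [-180.0, -0.1, 4.3]
force: [-0.0, 1.2, -0.0]
gripper_width: 52.2
time_s: 46.32
ee_pos: [482.2, 197.6, 48.5]
ee_rot: [-179.9, -0.1, 4.2]
force: [-0.7, 5.4, 0.1]
gripper_width: 34.1
```

```bash

python3 -m creep '[[0.7,0,-1.5,-5,0,0,0],[0.7,0,0,-5,0,0,0],[0.7,0,0,-5,0,0,0],[0.7,0,0,-5,0,0,0],[0.7,0,0,-5,0,0,0]]'
python3 -m creep '[[0.7,0,0,-4,0,0,0],[0.7,0,0,-3,0,0,0],[0.7,0,0,0,0,0,0]]'

```

```text
time_s: 46.95
ee_pos: [481.3, 197.5, 73.0]
ee_rot: [180.0, 0.1, 4.3]
force: [-1.1, 3.6, -10.3]
gripper_width: 33.9
time_s: 47.32
ee_pos: [482.7, 197.7, 80.7]
ee_rot: [-180.0, -0.1, 4.3]
force: [1.3, 1.9, -5.4]
gripper_width: 33.8
```

```bash

python3 -m creep '[[0.7,0,0,-2,0,0,0],[0.7,0,0,0,0,0,0]]'

```

```text
time_s: 47.58
ee_pos: [483.0, 197.7, 82.4]
ee_rot: [-180.0, -0.1, 4.3]
force: [2.7, 2.0, -7.6]
gripper_width: 34.1
```

```bash

python3 -m creep '[[0.7,0,0,-2,0,0,0],[0.7,0,0,0,0,0,0]]'

```

```text
time_s: 47.82
ee_pos: [483.3, 197.7, 84.0]
ee_rot: [-180.0, -0.2, 4.3]
force: [4.4, 2.0, -11.0]
gripper_width: 33.6
```

```bash

python3 -m creep '[[0.7,0,0,-2.5,0,0,0],[0.7,0,0,0,0,0,0]]'

```

```text
time_s: 48.08
ee_pos: [483.2, 197.6, 84.5]
ee_rot: [180.0, -0.1, 4.3]
force: [8.6, 2.7, -25.0]
gripper_width: 33.4
```

```bash

python3 -m creep '[[0.7,0,0,-2.5,0,0,0],[0.7,0,0,0,0,0,0]]'

```

```text
time_s: 48.32
ee_pos: [483.0, 197.6, 85.8]
ee_rot: [180.0, -0.1, 4.3]
force: [9.4, 4.1, -32.0]
gripper_width: 33.8
```

```bash

python3 - <<'E'
from h import *
to(477,275,46,4.4);save('wrist','w21');save('top','t21');crop('t21',135,125,275,260,5,'c21')
E
```

```text
t 48.33 pos [483.  197.6  85.8] rot [ 1.7998e+02 -7.0000e-02  4.2900e+00] F [  9.4   4.1 -32. ] w 33.8
turn [ 0.02 -0.07 -0.11] shift now-axes [ -0.2 -77.6  39.8] shift target-axes [ -0.  -77.6  39.8]
```

View pics/w21.png

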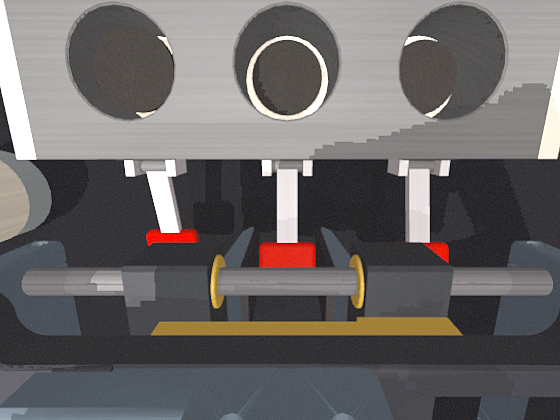

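View pics/c21.png

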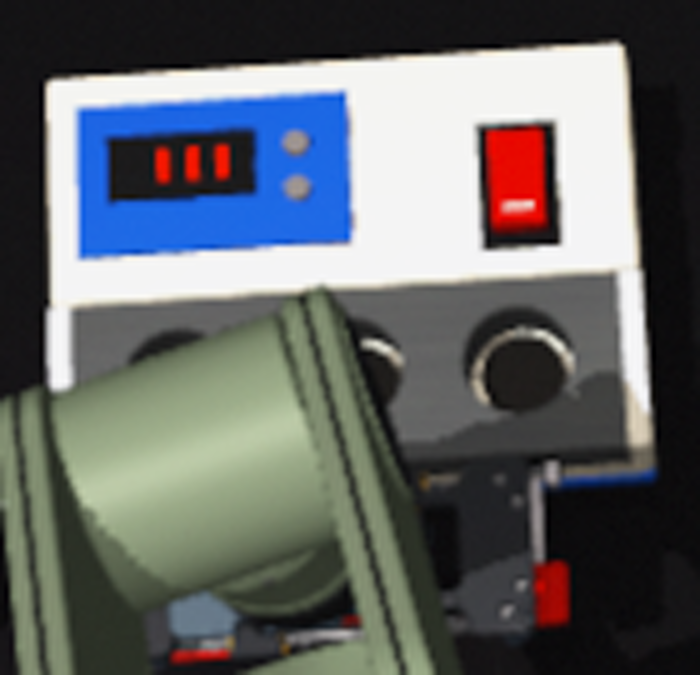

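Lever 2 is at its upper stop (32 N with the grip slipping). Release and repeat on lever 1, exactly 80 mm along the tool's -y.

```bash

python3 -m creep '[[0.35,0,0,0,0,0,0],[0.35,0,0,0,0,0,0],[0.35,0,0,-25,0,0,0],[0.35,0,0,-30,0,0,0],[0.35,0,-40,0,0,0,0]]'
python3 -m creep '[[0.35,0,-40,0,0,0,0],[0.35,0,0,0,0,0,0],[0.35,0,0,0,0,0,0]]'
python3 - <<'E'
from h import *
to(477,277.3,48.5,4.4);save('wrist','w22')
E
```

```text
time_s: 49.05
ee_pos: [480.9, 236.9, 148.2]
ee_rot: [-179.9, -0.4, 4.1]
force: [-0.1, -0.6, -0.5]
gripper_width: 59.3
time_s: 49.42
ee_pos: [475.8, 276.8, 144.7]
ee_rot: [180.0, -0.0, 4.3]
force: [0.2, 0.9, 0.8]
gripper_width: 59.3
t 49.42 pos [475.8 276.8 144.7] rot [ 1.7997e+02 -4.0000e-02  4.3100e+00] F [0.2 0.9 0.8] w 59.3
turn [ 0.03 -0.04 -0.09] shift now-axes [ 1.1 -0.5 96.2] shift target-axes [ 1.2 -0.4 96.2]
```

View pics/w22.png

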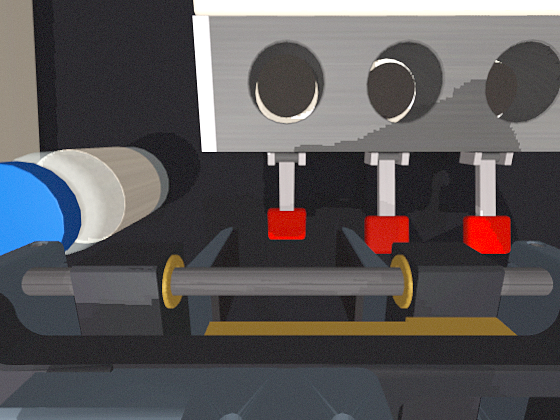

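```bash

python3 -m creep '[[0.35,1.5,0,40,0,0,0],[0.35,0,0,35,0,0,0],[0.35,0,0,15,0,0,0],[0.35,0,0,6,0,0,0],[0.7,0,0,0,0,0,0]]'
python3 -m creep '[[0.7,0,0,0,0,0,0],[0.7,0,0,0,0,0,0],[0.7,0,0,0,0,0,0],[0.7,0,0,0,0,0,0]]' 25

```

```text
time_s: 50.1
ee_pos: [478.0, 277.5, 48.6]
ee_rot: [-180.0, -0.1, 4.3]
force: [0.1, 1.1, 0.4]
gripper_width: 51.6
time_s: 50.6
ee_pos: [478.0, 277.6, 48.9]
ee_rot: [-180.0, -0.1, 4.3]
force: [-0.3, -1.4, 6.6]
gripper_width: 33.9
```

```bash

python3 -m creep '[[0.7,0,0,-5,0,0,0],[0.7,0,0,-6,0,0,0],[0.7,0,0,-6,0,0,0],[0.7,0,0,-6,0,0,0],[0.7,0,0,-6,0,0,0]]'
python3 -m creep '[[0.7,0,0,-4,0,0,0],[0.7,0,0,-2,0,0,0],[0.7,0,0,0,0,0,0]]'
python3 -m creep '[[0.7,0,0,-2,0,0,0],[0.7,0,0,0,0,0,0]]'

```

```text
time_s: 51.22
ee_pos: [477.2, 277.5, 77.1]
ee_rot: [180.0, 0.0, 4.3]
force: [1.5, 2.8, -10.4]
gripper_width: 33.5
time_s: 51.6
ee_pos: [478.5, 277.6, 83.6]
ee_rot: [-180.0, -0.1, 4.3]
force: [3.2, 0.9, -7.8]
gripper_width: 33.4
time_s: 51.85
ee_pos: [478.5, 277.6, 83.9]
ee_rot: [180.0, -0.1, 4.3]
force: [6.0, 2.4, -17.1]
gripper_width: 33.8
```

```bash

python3 -m creep '[[0.7,0,0,-2.5,0,0,0],[0.7,0,0,0,0,0,0]]'
python3 -m creep '[[0.35,0,0,0,0,0,0],[0.35,0,0,0,0,0,0],[0.35,0,0,-30,0,0,0],[0.35,0,0,-40,0,0,0],[0.35,0,0,0,0,0,0]]'
python3 - <<'E'
from h import *
to(477,240,190,4.4);save('wrist','w23')
E
```

```text
time_s: 52.1
ee_pos: [478.4, 277.5, 84.6]
ee_rot: [180.0, -0.1, 4.3]
force: [7.8, 4.6, -28.5]
gripper_width: 33.7
time_s: 52.72
ee_pos: [479.4, 278.6, 162.2]
ee_rot: [-179.8, -0.5, 4.3]
force: [0.0, -0.3, 0.4]
gripper_width: 59.1
t 52.73 pos [479.4 278.6 162.2] rot [-179.79   -0.47    4.29] F [ 0.  -0.3  0.4] w 59.1
turn [-0.21 -0.47 -0.11] shift now-axes [ -5.1  38.2 -28. ] shift target-axes [ -5.4  38.3 -27.8]
```

View pics/w23.png

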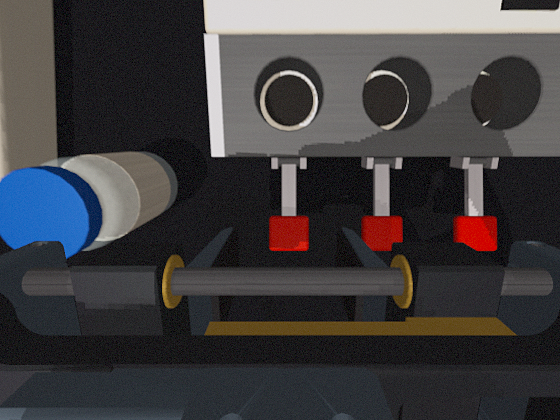

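All three paddles line up (bottom edges at row about 249), so both levers are back up. Next, the switch: rotate to yaw 94 and look.

```bash

python3 -m creep '[[1,0,0,-30,0,0,0],[1,40,40,0,0,0,0],[1,40,40,0,0,0,0],[1,40,40,0,0,0,0],[1,42,42,0,0,0,-10]]'
python3 -m creep '[[1,0,30,0,0,0,-10],[1,0,0,0,0,0,-10],[1,0,0,0,0,0,-10],[1,0,0,0,0,0,-10],[1,0,0,0,0,0,-10]]'
python3 -m creep '[[1,0,0,0,0,0,-10],[1,0,0,0,0,0,-10],[1,0,0,0,0,0,-10],[1,0,0,0,0,0,0],[1,0,0,0,0,0,0]]'
python3 - <<'E'
from h import *
to(655,125,120,94.4);save('wrist','w24');save('top','t24');crop('t24',135,125,275,260,5,'c24')
E
```

```text
time_s: 53.4
ee_pos: [651.4, 126.8, 186.7]
ee_rot: [-180.0, 0.1, 14.6]
force: [1.0, 0.7, 0.3]
gripper_width: 12.1
time_s: 54.02
ee_pos: [657.6, 98.8, 186.4]
ee_rot: [-179.9, 0.1, 64.6]
force: [-0.1, 0.4, 0.2]
gripper_width: 0.5
time_s: 54.65
ee_pos: [658.1, 98.9, 187.0]
ee_rot: [-179.9, 0.0, 94.1]
force: [0.3, -0.2, 0.1]
gripper_width: 0.1
t 54.65 pos [658.1  98.9 187. ] rot [-1.7994e+02  1.0000e-02  9.4150e+01] F [ 0.3 -0.2  0.1] w 0.1
turn [-0.06  0.01 -0.25] shift now-axes [26.2 -1.1 67. ] shift target-axes [26.2 -1.1 67. ]
```

View pics/w24.png

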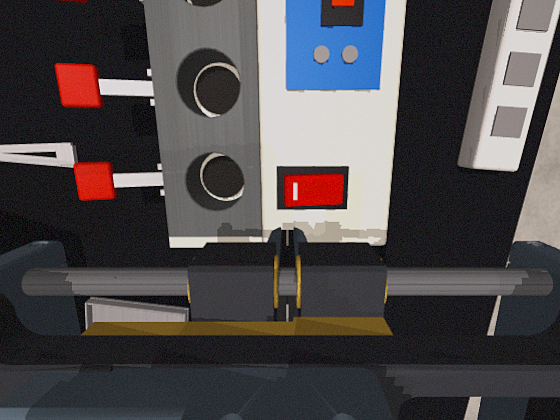

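View pics/c24.png

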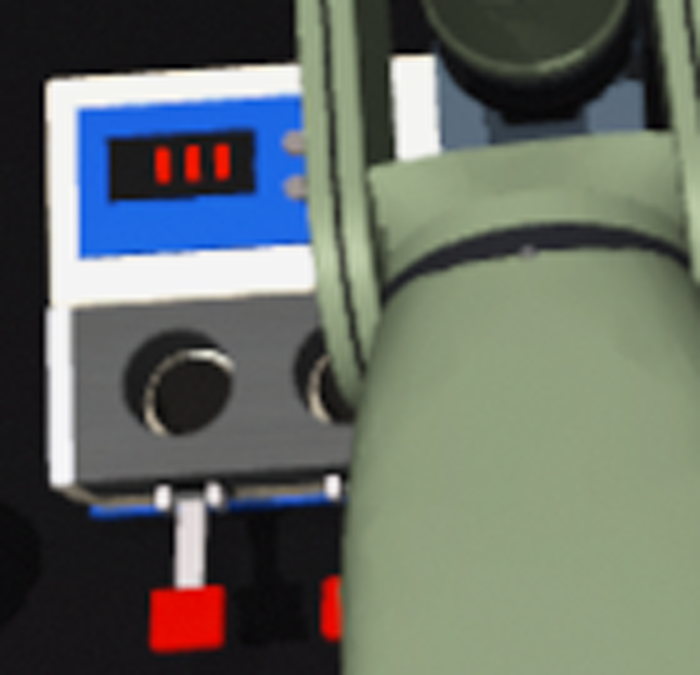

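```bash

python3 - <<'E'
from h import *
g=load('w24'); 
for u,z in [(284,117),(295,116),(315,112),(345,108)]: print(u,onz(g,u,190,z).round(1))
E
```

```text
284 [653.4 125.8 117. ]
295 [662.5 126.3 116. ]
315 [679.3 126.8 112. ]
345 [705.2 128.  108. ]
```

```bash

python3 -m creep '[[1,27,2.5,0,0,0,0],[1,0,0,30,0,0,0],[1,0,0,25,0,0,0],[1,0,0,7,0,0,0],[1,0,0,0,0,0,0]]'
python3 -m creep '[[1,0,0,3,0,0,0],[1,0,0,2,0,0,0],[1,0,0,0,0,0,0]]'

```

```text
time_s: 55.38
ee_pos: [659.1, 126.0, 125.6]
ee_rot: [-180.0, 0.0, 94.3]
force: [0.7, -0.1, 0.7]
gripper_width: 0.3
time_s: 55.75
ee_pos: [659.0, 126.1, 120.8]
ee_rot: [180.0, 0.0, 94.3]
force: [0.3, 0.5, -0.2]
gripper_width: 0.4
```

```bash

python3 -m creep '[[1,0,0,2.5,0,0,0],[1,0,0,0,0,0,0]]'
python3 -m creep '[[1,0,0,2.5,0,0,0],[1,0,0,0,0,0,0]]'
python3 -m creep '[[1,0,0,2.5,0,0,0],[1,0,0,0,0,0,0]]'

```

```text
time_s: 56.0
ee_pos: [659.0, 126.1, 118.1]
ee_rot: [180.0, 0.0, 94.3]
force: [0.2, -0.5, 0.2]
gripper_width: 0.7
time_s: 56.25
ee_pos: [658.4, 126.1, 115.4]
ee_rot: [-179.9, 0.0, 94.3]
force: [-1.5, 0.7, 1.9]
gripper_width: 0.3
time_s: 56.5
ee_pos: [658.2, 126.1, 113.1]
ee_rot: [-179.9, 0.0, 94.3]
force: [-4.8, 0.2, 5.0]
gripper_width: 0.4
```

```bash

python3 -m creep '[[1,0,0,1.5,0,0,0],[1,0,0,0,0,0,0]]'
python3 -m creep '[[1,0,0,1.5,0,0,0],[1,0,0,0,0,0,0]]'

```

```text
time_s: 56.75
ee_pos: [657.7, 126.0, 111.7]
ee_rot: [-179.9, 0.0, 94.3]
force: [-5.5, -0.3, 5.9]
gripper_width: 0.3
time_s: 57.0
ee_pos: [657.7, 126.0, 111.5]
ee_rot: [-179.9, 0.0, 94.3]
force: [-7.0, -0.1, 10.8]
gripper_width: 0.5
```

```bash

python3 -m creep '[[1,0,0,1.5,0,0,0],[1,0,0,0,0,0,0]]'

```

```text
time_s: 57.25
ee_pos: [657.8, 126.0, 111.3]
ee_rot: [-179.9, -0.0, 94.3]
force: [-9.8, 0.1, 16.9]
gripper_width: 0.5
```

At its stop (17 N). Back off clear and inspect.

```bash

python3 -m creep '[[1,0,0,-40,0,0,0],[1,0,0,-60,0,0,0],[1,-10,-45,-10,0,0,0],[1,-40,-45,0,0,0,0],[1,-40,-45,0,0,0,0]]'
python3 -m creep '[[1,-50,-35,0,0,0,0],[1,-50,-35,0,0,0,0],[1,-50,-35,0,0,0,0],[1,-50,-20,0,0,0,0],[1,-50,0,0,0,0,0]]'
python3 -m creep '[[1,-55,0,0,0,0,0],[1,-55,0,0,0,0,0],[1,-55,0,0,0,0,0],[1,0,0,0,0,0,0],[1,0,0,0,0,0,0]]'
python3 - <<'E'
from h import *
save('top','t25');save('scene','s25');crop('t25',135,125,275,260,5,'c25');crop('s25',150,100,400,320,3.1,'c26');crop('t25',300,95,480,295,3.6,'c27')
print(state()['ee_pos'])
E
```

```text
time_s: 57.88
ee_pos: [530.6, 25.4, 218.3]
ee_rot: [179.9, 0.0, 94.4]
force: [0.1, -1.0, -0.1]
gripper_width: 0.6
time_s: 58.5
ee_pos: [424.3, -234.3, 218.7]
ee_rot: [179.9, 0.1, 94.2]
force: [0.4, -0.1, 0.1]
gripper_width: 0.4
time_s: 59.12
ee_pos: [437.4, -396.7, 217.8]
ee_rot: [-180.0, -0.0, 94.3]
force: [0.0, 0.7, -0.1]
gripper_width: 0.2
[ 437.50089139 -395.84464932  218.47761666]
```

View pics/c25.png

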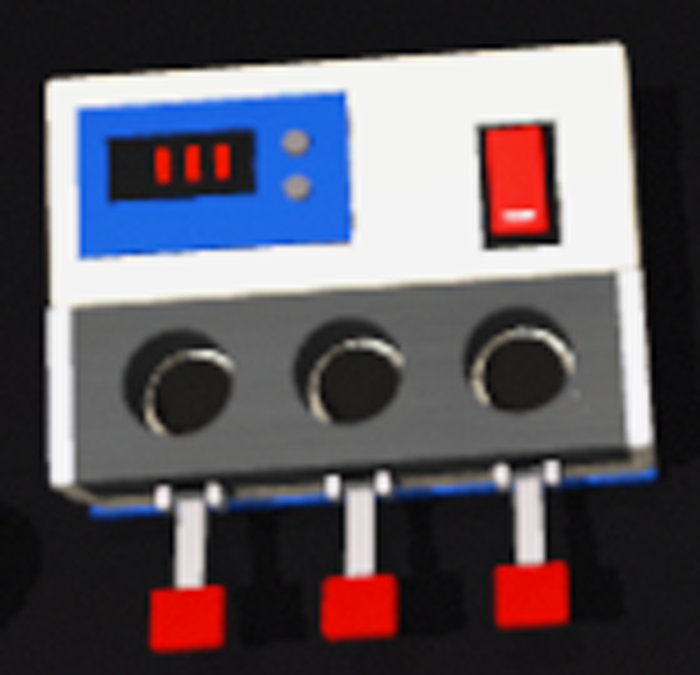

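View pics/c26.png

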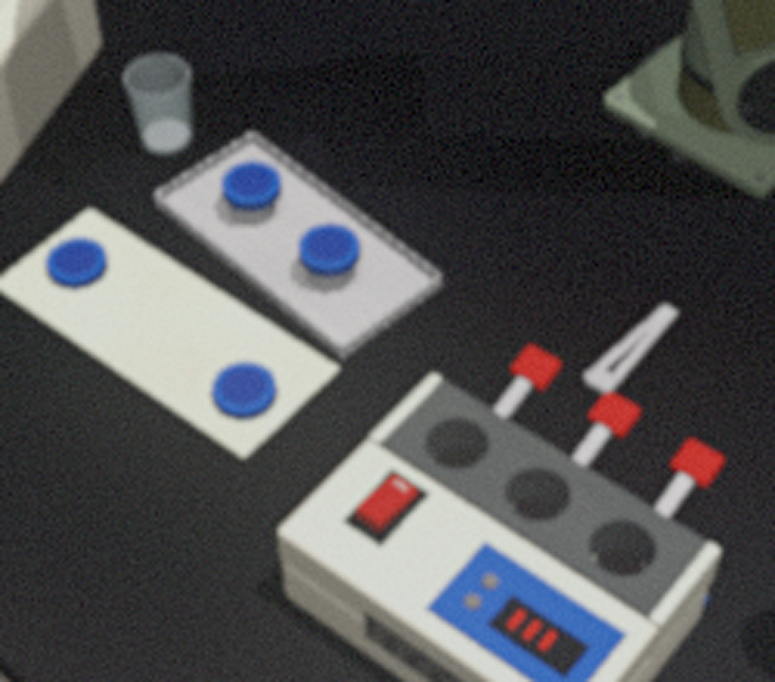

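View pics/c27.png

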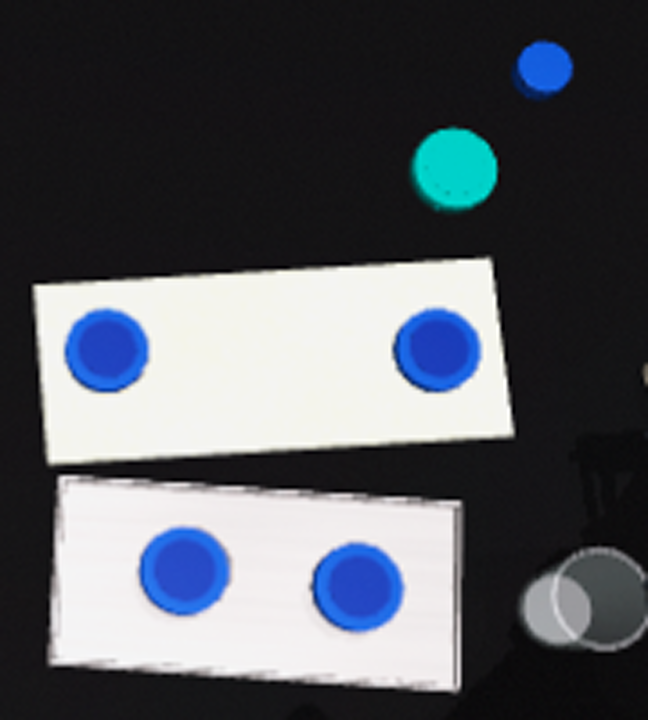

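View pics/t25.png

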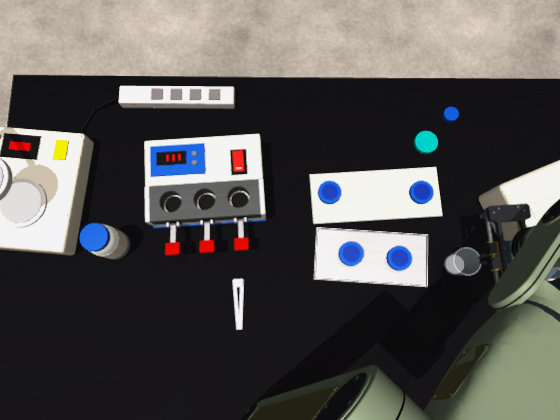

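The pictures match the goal. The paddles are at their starting pixels, the rocker is tipped (its mark moved from row 205 to 215), both capped cups look level in the tray, and the bystanders haven't moved. Handing in.

```bash
python3 -c "
from workcell import job_done; print(job_done())"
```

```text
the job is handed in; nothing more can be done
None
```

The job is done and handed in after about 59 s of robot time; no verdict came back.

- **Cups:** wells 1 and 2 held cups and well 3 was empty. I raised both with their levers and stood them upright in the tray.
- **Lids:** each cup has a blue lid from the white board. Both lids are at the snapped height: the top stopped hard at about 40 mm, under 16 N on the first and 21 N on the second. I felt the second lid snap (force rose to 6.5 N, then dropped). I missed the snap on the first and judged it by its height and stiffness.
- **Levers:** I lifted both used levers to their upper stops (about 30 N). In the last top picture all three paddles are at their starting pixels.
- **Heater:** I switched it off last, pressing the rocker to its stop (17 N). The rocker has visibly tipped. The red digits on the display still show, and I took the rocker position as the sign.
- **Other things:** the jar, beaker, forceps and turquoise disc did not move in the pictures. The leftover lid nearest the heater sits a few millimetres from where it started, though I did not touch it. The other leftover lid is in its place.

No check failed.

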